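# Turn the griddle plate over the display ridge

## Task

The griddle plate is too wide to grasp as it lies: tip it up on edge so that it leans against the wooden ridge beside it, then take it over the ridge and lay it in the empty bay on the other side with its ribbed face up, flat on both bearers, centred and square in that bay. Lower it gently, never letting it fall over or drop, and leave the bottle, bowl and mug alone.

Things in the scene. Friction and masses are not known exactly. Their poses are not given: they have to be found in the camera images.
- plate_center (a point): reversible cast griddle plate, dark grey metal, 160 (its x) x 130 (its y) x 13 mm thick (its z), 0.5 to 0.8 kg; this point is its centre, half-way through the thickness. Its +z face is smooth with a thin bright line near the border; its -z face has eight low ribs running along y from edge to edge. It starts ribs down on the bearers of bay_a, its y edge 0 to 10 mm from the ridge.
- ridge: fixed wooden ridge (A-shaped in section) between the two bays, 200 mm long along its x, 125 mm high; origin in the middle of its underside, z up. Both faces lean in by 12 degrees from vertical: half-thickness (along its y) 36 mm at the foot, 25 mm at 50 mm height, 9 mm at the top. A plate stood on the bearers against a face leans there stably, its top some 50 mm above the ridge.
- bay_a: bay where the plate lies at the start, on one side of the ridge (either side): two fixed wooden bearers 50 mm high, 18 mm wide and 140 mm long along its y (across the ridge), centred at x = +58 and -58 mm, with an open channel 98 mm wide and 50 mm deep between them; the channel is open at the end away from the ridge. Origin on the table in the middle of the bay, 95 mm from the ridge's middle along the ridge's y; axes parallel to the ridge's.
- bay_b: the empty bay on the other side of the ridge, just like bay_a, where the plate is to lie: flat, ribs up, its centre above this origin (z 56 mm). Its origin is on the table, 95 mm from the ridge's middle.
- bottle: glass bottle, 84 mm wide, 200 mm high, standing; origin in the middle of its underside. Leave alone.
- bowl: blue bowl, 120 mm wide, 60 mm high; origin in the middle of its underside. Leave alone.
- mug: white mug, 80 mm wide, 85 mm high, handle towards its +y; origin in the middle of its underside. Leave alone.
Things that resemble listed ones, but are neither listed nor needed, are in the scene too. Of the things like the part that bears plate_center, leave any that is orange; of the rest the larger one is meant.

How it is judged:
By the outcome, as a careful person would: the job done as asked, in the order asked, and still so for the second after the job is handed in, with the robot touching nothing.
It also fails if it takes over 72 s, if anything falls off the work surface, if the arm or the gripper's body presses on something with over 40 N, if the wrist force passes 120 N, or if a joint passes its speed limit or range.

## Robot

A 7-joint arm with a two-finger parallel gripper is mounted at the origin on the work surface. World frame = base frame: x ahead of the robot, y to its left, z up, the work surface at z = 0. Lengths are in m, angles in rad, forces in N, time in s.
With the tool pointing down it reaches from about 0.4 to 0.85 m from the base axis. Payload 10.4 kg.
Tool frame: the origin (TCP) lies between the finger pads; the fingertips stand 19 mm ahead of it and the grasp point (between the pads) is the TCP; z points along the fingers, y is the direction in which the jaws open and shut (so a half turn about z gives the same grasp; the last joint's range is limited). The gripper opens to 85 mm and grips with 20 to 120 N. Pads are 22 mm wide; open, the fingers measure 114 mm over their backs; the gripper's body (76 mm by 85 mm) begins 54 mm behind the grasp point. The pads swing forward as they close: fully open they stand 13 mm farther back than shut.
Start: joints at [1.166, 0.332, -0.065, 1.46, 0.022, 1.35, -0.088], TCP at [0.233, -0.58, 0.214] pointing down, gripper open.
Joint ranges: [-2.6, 2.6], [-0.5, 2.12], [-1.47, 1.34], [0.16, 2.42], [-1.27, 4.41], [0.06, 2.06], [-2.6, 2.6]. Speed limits (rad/s): [2.22, 2.22, 2.79, 2.79, 3.14, 3.14, 3.14].

## Interface

Orientations are given as a unit quaternion [x, y, z, w].
In Python, from workcell import manip gives the robot as it stands.
- The arm moves only by the shell command python3 -m jog 'ROWS' [FORCE]. ROWS is JSON, a list of rows, each an object with "offset": the shift along the tool's x, y, z as a fraction of full scale, a list of three; "rotation": the turn, a rotation vector about the tool's x, y, z as a fraction of full scale, a list of three; "fingers": the opening, from -1 (shut) to 1 (fully open), so that 0 is half open. A call has 1 to 8 rows; each row shifts and turns the commanded pose from where the row before left it, along the tool's axes as they then stand; what a row does not reach is not made up. Full scale, the value 1, is 0.15 m for a shift and 2 rad for a turn. A row lasts 1/8 s, in which the tool goes at most 62.5 mm and 10.7 degrees, less where a joint would pass 70% of its speed; a pose out of reach is approached as far as the arm can. A call with a number of a shift or a turn outside -1 to 1 is refused whole. A call with a gripper value outside its range is refused whole. The fingers move at their own pace and stop on an object; FORCE is the grip in N (left out, the last holds). Time passes only in rows, so rows that do not move let the fingers close. It gives the time, the measured TCP pose, the force and the opening at its end, in the units of the state.
- manip.get_obs(): the state, without advancing time (a new reading comes with each control period).
- manip.camera(name): name is "scene" or "top"; returns the picture (384x512x3 uint8, red, green, blue); there is no depth.
- manip.camera_info(name): a dict with "mtx" (3x3 intrinsics, pixels), "xyz" and "rotation" of the camera in the world. Camera axes: x right, y down, z forward; pixel columns grow to the right and rows downward; lengths in m; the calibration is good to about 2 mm. A picture is of the moment at which its call begins. camera_info takes no time and is no camera call.
- manip.hand_in(): hands the job in, once; it reports no verdict.
Trained networks look in the newest picture that a camera, given by its name, has taken for a name from the list of things; names that differ only in an ending like _2 or _b are one class to them, and where a whole thing is asked for, a point or a joint stands for the part that bears it (a point fixed in the world has none). Each returns a list of dicts, best first, with "conf" (0 to 1); they miss things now and then, are a little off and sometimes report something else, mostly with a low value. They report only what shows in the picture. A call takes as long as a camera call. They do not tell look-alikes from the thing itself.
- manip.recognise(camera, query): "bbox" ([left, top, right, bottom] in pixels, round what is visible of it).
The state is a dict: "clock": time; "joint_pos": joint angles; "joint_velocities": joint speeds; "tau": joint torques, N m; "position": TCP position; "ee_rot": TCP orientation; "ft_force": force on the tool from outside, world axes, zero at the start; "torque": the same for the moment, N m; "grip_width": opening from 0.0 (shut) to 1.0 (fully open).
Only numpy, scipy, OpenCV 4.12 (cv2) and the standard library are available. Lean on these libraries where they do the work, as an engineer would, in place of code of your own. Each camera call takes 0.05 s, during which the arm holds its last target. There are 200 camera calls.

## Working session

There is one attempt and no reset: what is moved stays moved. The work goes in short steps, Python scripts to look and compute and a shell command to move; the robot and the scene stay as the last step left them, time stands still between calls to the robot, and variables do not carry over. Pictures are saved under pics/ and viewed, about 8 in all and at most 12, crops included, and the job is handed in when it is done.

```bash
mkdir -p pics; ls
python3 - <<'E'
from workcell import manip
import cv2,numpy as np
o=manip.get_obs();print({k:np.round(v,3).tolist() for k,v in o.items()})
ims=[]
for c in ("scene","top"):
    im=manip.camera(c);cv2.imwrite(f"pics/{c}0.png",im[:,:,::-1]);
    i=manip.camera_info(c);print(c,{k:np.round(v,4).tolist() for k,v in i.items()})
    for q in("plate_center","ridge","bay_a","bottle","bowl","mug"):
        print(q,[(np.round(d['bbox']).tolist(),round(d['conf'],2)) for d in manip.recognise(c,q)])
E
```

```text
pics
{'clock': 0.0, 'joint_pos': [1.166, 0.333, -0.065, 1.461, 0.022, 1.35, -0.088], 'joint_velocities': [0.001, 0.001, -0.0, -0.0, -0.002, -0.001, -0.001], 'tau': [0.0, -62.545, 0.049, -39.161, 0.016, 0.01, -0.0], 'position': [0.233, -0.58, 0.213], 'ee_rot': [0.982, 0.19, -0.0, -0.001], 'ft_force': [0.286, -0.019, -0.816], 'torque': [0.01, 0.019, -0.033], 'grip_width': 1.004}
scene {'mtx': [[426.6365, 0.0, 257.6147], [0.0, 426.6365, 198.3467], [0.0, 0.0, 1.0]], 'xyz': [1.232, 0.0739, 0.9565], 'rotation': [0.6375, 0.6998, -0.2354, -0.22]}
plate_center [([185.0, 133.0, 231.0, 173.0], 0.97), ([325.0, 152.0, 366.0, 183.0], 0.92), ([265.0, 170.0, 322.0, 225.0], 0.7)]
ridge [([247.0, 154.0, 274.0, 240.0], 0.69)]
bay_a [([197.0, 180.0, 254.0, 232.0], 0.79), ([262.0, 182.0, 324.0, 228.0], 0.51)]
bottle [([219.0, 248.0, 256.0, 316.0], 0.59)]
bowl [([133.0, 242.0, 184.0, 290.0], 0.76)]
mug [([308.0, 260.0, 346.0, 310.0], 0.66)]
top {'mtx': [[480.5093, 0.0, 259.8649], [0.0, 480.5093, 189.9935], [0.0, 0.0, 1.0]], 'xyz': [0.4835, 0.0227, 1.095], 'rotation': [-0.7038, 0.7091, -0.0205, 0.0366]}
plate_center [([190.0, 168.0, 264.0, 249.0], 0.94), ([134.0, 258.0, 186.0, 317.0], 0.79), ([313.0, 255.0, 380.0, 335.0], 0.67)]
ridge [([246.0, 154.0, 295.0, 253.0], 0.69), ([168.0, 77.0, 210.0, 129.0], 0.65)]
bay_a [([276.0, 161.0, 353.0, 234.0], 0.95)]
bottle [([258.0, 51.0, 302.0, 113.0], 0.76)]
bowl [([339.0, 76.0, 398.0, 128.0], 0.9)]
mug [([168.0, 80.0, 209.0, 128.0], 0.6), ([260.0, 52.0, 300.0, 110.0], 0.47)]
```

Run:
```python
import cv2,numpy as np
a=cv2.imread("pics/scene0.png");b=cv2.imread("pics/top0.png")
cv2.imwrite("pics/both.png",np.vstack([cv2.resize(a[100:340,100:400],(750,600))])[:, :])
cv2.imwrite("pics/topb.png",cv2.resize(b[30:342,100:416],(760,600) if 0 else (608,600)))
```

```text
(no output)
```

View pics/both.png

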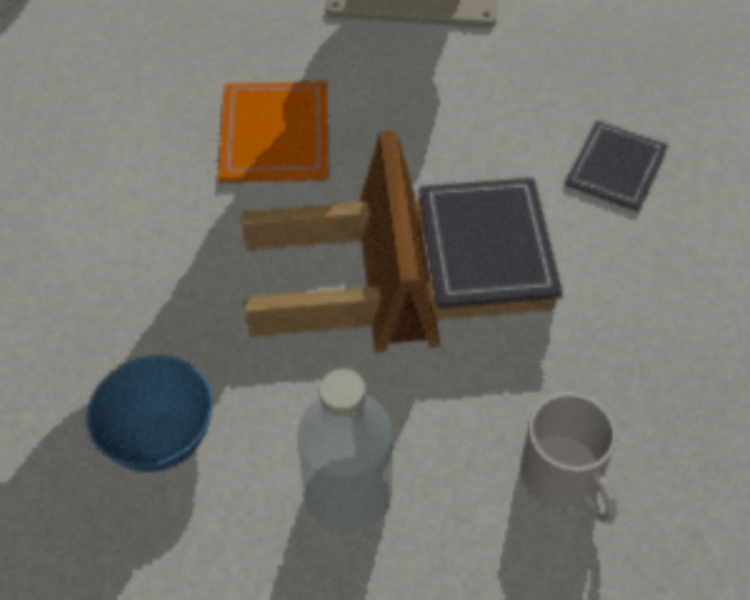

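View pics/topb.png

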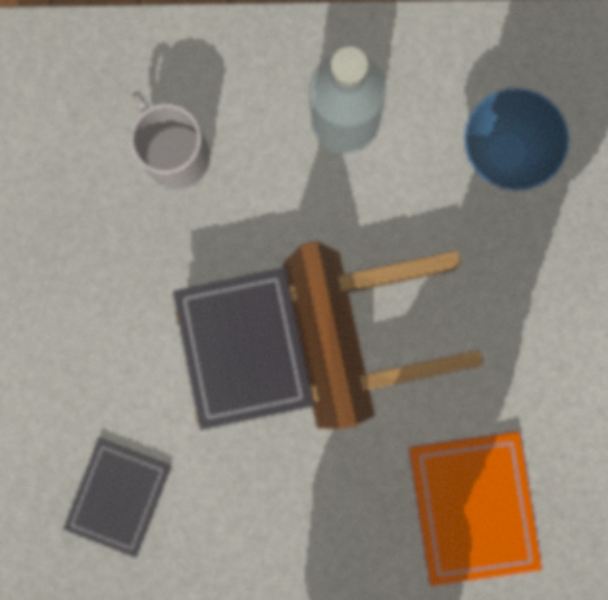

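Candidates in the top view: the large dark plate on bearers (227,208), the small dark plate (160,287) and the orange plate (346,295). I choose the large dark one on the bearers. Next is a close crop to check it and pick precise points.

Run:
```python
import cv2
b=cv2.imread("pics/top0.png")[145:260,185:360]
cv2.imwrite("pics/crop1.png",cv2.convertScaleAbs(cv2.resize(b,None,fx=4.5,fy=4.5,interpolation=cv2.INTER_CUBIC),alpha=1.5))
```

```text
(no output)
```

View pics/crop1.png

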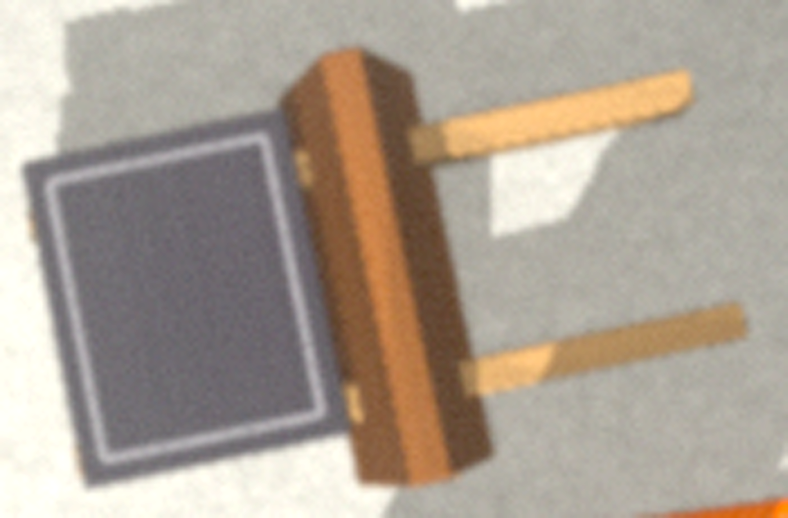

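The crop confirms the choice: dark plate with a bright border line, corners at crop (25,163), (282,110), (345,432), (88,486). The ridge top runs from (345,50) to (429,482), and the empty bay is on the right.

```bash
cat > h.py <<'E'
import numpy as np
from scipy.spatial.transform import Rotation as R
from scipy.optimize import least_squares
from workcell import manip
def proj(c,P):
    i=manip.camera_info(c);r=R.from_quat(i['rotation']) if np.ndim(i['rotation'])==1 else R.from_matrix(i['rotation'])
    p=r.inv().apply(np.atleast_2d(P)-i['xyz'])@np.array(i['mtx']).T
    return p[:,:2]/p[:,2:]
def unproj(c,uv,z):
    i=manip.camera_info(c);r=R.from_quat(i['rotation'])
    uv=np.atleast_2d(uv);d=r.apply(np.c_[uv,np.ones(len(uv))]@np.linalg.inv(np.array(i['mtx'])).T)
    return i['xyz']+d*((z-i['xyz'][2])/d[:,2])[:,None]
E
python3 - <<'E'
from h import *
f=lambda a:np.array(a)/4.5+[185,145]-0.39
pl=f([(25,163),(282,110),(345,432),(88,486)])
P=unproj('top',pl,.063);print(P.round(4))
rt=f([(325,52),(365,48),(450,479),(408,486)]);Q=unproj('top',rt,.125);print(Q.round(4))
be=f([(690,72),(692,106),(740,303),(747,335)]);B=unproj('top',be,.05);print(B.round(4))
s=lambda a:np.array(a)/2.5+100-.3
print('scene plate',unproj('scene',s([(421,187),(533,180),(560,294),(437,303)]),.063).round(4))
print('scene ridge',unproj('scene',s([(383,134),(397,134),(416,277),(400,280)]),.125).round(4))
# fits: model local coords; frame y toward bay_b
def fit(L,W,n):
    g=lambda p:((R.from_euler('z',p[2]).apply(L)+[p[0],p[1],0])[:,:2]-W[:,:2]).ravel()
    s=least_squares(g,[.5,0,n]);print(s.x.round(4),(s.fun*1000).round(1));return s.x
y=P[1]-P[0];a=np.arctan2(y[1],y[0])-np.pi/2
xh=np.array([np.cos(a),np.sin(a)]);sg=np.sign((P[3]-P[0])[:2]@xh);print('sg',sg)
L=np.array([(-.08*sg,-.065,0),(-.08*sg,.065,0),(.08*sg,.065,0),(.08*sg,-.065,0)]);fit(L,P,a)
L2=np.array([(-.1*sg,-.009,0),(-.1*sg,.009,0),(.1*sg,.009,0),(.1*sg,-.009,0)])
L3=np.array([(-.067*sg,.165,0),(-.049*sg,.165,0),(.049*sg,.165,0),(.067*sg,.165,0)])
fit(L2,Q,a);fit(L3,B,a);x=fit(np.r_[L2,L3],np.r_[Q,B],a)
r=R.from_euler('z',x[2])
print('A',r.apply([0,-.095,0])+[x[0],x[1],0],'B',r.apply([0,.095,0])+[x[0],x[1],0])
for n,c in(('mug',(188,104)),('bottle',(280,60)),('bowl',(368,102))):print(n,unproj('top',c,.06 if n!='bottle' else .2).round(3))
E
```

```text
[[0.5883 0.1968 0.063 ]
 [0.6128 0.0729 0.063 ]
 [0.4586 0.0437 0.063 ]
 [0.4338 0.166  0.063 ]]
[[ 0.6313  0.0503  0.125 ]
 [ 0.6329  0.0322  0.125 ]
 [ 0.439  -0.0042  0.125 ]
 [ 0.436   0.0145  0.125 ]]
[[ 0.6311 -0.1248  0.05  ]
 [ 0.6145 -0.1254  0.05  ]
 [ 0.5189 -0.1466  0.05  ]
 [ 0.5035 -0.1496  0.05  ]]
scene plate [[0.4607 0.04   0.063 ]
 [0.4383 0.1632 0.063 ]
 [0.5909 0.1926 0.063 ]
 [0.6141 0.0679 0.063 ]]
scene ridge [[ 0.4435 -0.0038  0.125 ]
 [ 0.442   0.0111  0.125 ]
 [ 0.6286  0.0462  0.125 ]
 [ 0.6337  0.0312  0.125 ]]
sg 1.0
[ 0.5234  0.1199 -2.9472] [ 1.   2.2  1.6 -1.4 -1.1 -3.  -1.5  2.2]
[ 0.5348  0.0232 -2.9588] [ 0.2 -0.1  1.8  0.4 -0.9  0.4 -1.2 -0.6]
[ 0.5341  0.0251 -2.9407] [ 1.5  1.6  0.5 -1.4  0.1  0.2 -2.1 -0.4]
[ 0.5351  0.0243 -2.9485] [ 0.2  2.   2.   2.4 -0.3  0.4 -0.8 -0.6  1.3 -0.   0.3 -2.8 -0.2 -0.5
 -2.5 -0.9]
A [0.51683927 0.11749944 0.        ] B [ 0.55330408 -0.06896857  0.        ]
mug [[0.759 0.203 0.06 ]]
bottle [[0.805 0.003 0.2  ]]
bowl [[ 0.758 -0.191  0.06 ]]
```

```bash
cat >> h.py <<'E'
RC=np.array([.536,.0225,0]);PSI=.193
EX=np.array([np.cos(PSI),np.sin(PSI),0]);U=np.array([np.sin(PSI),-np.cos(PSI),0])
B0=R.from_matrix(np.c_[EX,U,[0,0,-1]])
def state():
    o=manip.get_obs();p=np.array(o['position'])-RC
    e=(B0.inv()*R.from_quat(o['ee_rot'])).as_rotvec()
    print('t%.2f s%.1f u%.1f z%.1f mm rot(deg)%s F%s grip%.3f'%(o['clock'],p@EX*1e3,p@U*1e3,p[2]*1e3,np.degrees(e).round(1),np.round(o['ft_force'],1),o['grip_width']),'q',np.round(o['joint_pos'],2));return p@EX,p@U,p[2],e
def go(s,u,z,th,n):   # rows of equal twist in tool frame to reach pose (tilt th deg about tool x), row: shift then turn
    s0,u0,z0,e=state()
    T=lambda t:np.array([[np.cos(t),np.sin(t)*-1],[-np.sin(t),-np.cos(t)]]) # cols: tool y,z in (u,z)
    t0=e[0];w=(np.radians(th)-t0)/n
    A=sum(T(t0+w*k) for k in range(n));v=np.linalg.solve(A,[u-u0,z-z0])
    ps=np.array([(s-s0)/n,*v])
    fix=(R.from_quat(manip.get_obs()['ee_rot']).inv()*B0*R.from_rotvec([np.radians(th),0,0])).as_rotvec()/n
    print(n,'rows offset',(ps/.15).round(3),'rotation',(fix/2).round(4),'|mm|',round(np.linalg.norm(ps)*1e3,1))
if __name__=='__main__':
    import sys;a=list(map(float,sys.argv[1:]))
    if not a: state()
    for i in range(0,len(a),5): go(*a[i:i+4],int(a[i+4]))
E
python3 -m jog '[{"offset":[0,0,-0.3],"rotation":[0,0,0.0475],"fingers":1},{"offset":[0,0,-0.3],"rotation":[0,0,0.0475],"fingers":1},{"offset":[0.27,-0.27,0],"rotation":[0,0,0],"fingers":1},{"offset":[0.27,-0.27,0],"rotation":[0,0,0],"fingers":1},{"offset":[0.27,-0.27,0],"rotation":[0,0,0],"fingers":1},{"offset":[0.27,-0.27,0],"rotation":[0,0,0],"fingers":1}]' 60
python3 h.py
```

```text
clock: 1.45
position: [0.3619, -0.3884, 0.304]
ee_rot: [0.995, 0.096, 0.0, 0.0]
ft_force: [0.3, -0.3, 0.0]
grip_width: 1.001
t1.45 s-249.7 u369.9 z304.0 mm rot(deg)[-0.   0.   0.1] F[ 0.3 -0.3  0. ] grip1.001 q [ 0.91  0.1  -0.19  1.55  0.02  1.49 -0.66]
```

```bash
python3 -m jog '[{"offset":[0.27,-0.27,0],"rotation":[0,0,0],"fingers":1},{"offset":[0.27,-0.27,0],"rotation":[0,0,0],"fingers":1},{"offset":[0.27,-0.27,0],"rotation":[0,0,0],"fingers":1},{"offset":[0.27,-0.27,0],"rotation":[0,0,0],"fingers":1},{"offset":[0.27,-0.27,0],"rotation":[0,0,0],"fingers":1},{"offset":[0.27,-0.3,0],"rotation":[0,0,0],"fingers":1},{"offset":[0,-0.4,0],"rotation":[0,0,0],"fingers":1},{"offset":[0,-0.4,0],"rotation":[0,0,0],"fingers":1}]' >/dev/null
python3 -m jog '[{"offset":[0,-0.4,0],"rotation":[0,0,0],"fingers":1},{"offset":[0,-0.4,0],"rotation":[0,0,0],"fingers":0.5},{"offset":[0,-0.4,0],"rotation":[0,0,0],"fingers":0.2},{"offset":[0,-0.3,0],"rotation":[0,0,0],"fingers":0}]' >/dev/null
python3 h.py; python3 -c "
from h import *
go(.007,-.3,.30,-65,8)"
```

```text
t2.95 s-7.7 u-223.5 z304.2 mm rot(deg)[ 0.  0. -0.] F[ 0.5  0.2 -0. ] grip0.501 q [ 0.1   0.18 -0.74  1.5   0.12  1.5  -2.01]
t2.95 s-7.7 u-223.5 z304.2 mm rot(deg)[ 0.  0. -0.] F[ 0.5  0.2 -0. ] grip0.501 q [ 0.1   0.18 -0.74  1.5   0.12  1.5  -2.01]
8 rows offset [ 0.012 -0.061 -0.029] rotation [-0.0709 -0.0001  0.    ] |mm| 10.3
```

```bash
python3 -m jog '[{"offset":[0.012,-0.061,-0.029],"rotation":[-0.071,0,0],"fingers":0},{"offset":[0.012,-0.061,-0.029],"rotation":[-0.071,0,0],"fingers":0},{"offset":[0.012,-0.061,-0.029],"rotation":[-0.071,0,0],"fingers":0},{"offset":[0.012,-0.061,-0.029],"rotation":[-0.071,0,0],"fingers":0}]' >/dev/null
python3 h.py
```

```text
t3.45 s0.5 u-260.3 z313.6 mm rot(deg)[-32.8   0.1   0.1] F[ 0.3 -0.5  0.2] grip0.499 q [-0.37  0.46 -0.73  1.29  0.68  1.93 -2.39]
```

```bash
python3 -m jog '[{"offset":[0,0,0],"rotation":[0,0,0.0925],"fingers":0},{"offset":[0,0,0],"rotation":[0,0,0.0925],"fingers":0}]' >/dev/null
python3 h.py
```

```text
t3.70 s-0.9 u-261.9 z304.1 mm rot(deg)[-33.4   3.5  13.6] F[-0.1  0.2 -1.7] grip0.503 q [-0.56  0.42 -0.46  1.31  0.59  1.88 -2.58]
```

```bash
cat > e.py <<'E'
import re
s=open('h.py').read()
i=s.index('def state');s=s[:i]+'''B0=B0*R.from_euler('z',np.pi)  # flipped: tool x=-EX, y=-U ; tilt th>0 => tool z points to +U (bay A side), th<0 bay B side
def state(pr=True):
    o=manip.get_obs();p=np.array(o['position'])-RC
    e=(B0.inv()*R.from_quat(o['ee_rot'])).as_rotvec()
    if pr:print('t%.2f s%.1f u%.1f z%.1f mm rot(deg)%s F%s M%s grip%.3f'%(o['clock'],p@EX*1e3,p@U*1e3,p[2]*1e3,np.degrees(e).round(1),np.round(o['ft_force'],1),np.round(o['torque'],1),o['grip_width']),'q',np.round(o['joint_pos'],2))
    return p@EX,p@U,p[2],R.from_quat(o['ee_rot'])
def go(s,u,z,th,n,st=None):
    s0,u0,z0,r0=st or state()
    r1=B0*R.from_rotvec([np.radians(th),0,0]);w=(r0.inv()*r1).as_rotvec()/n
    A=sum((r0*R.from_rotvec(w*k)).as_matrix() for k in range(n))
    v=np.linalg.solve(A,(s-s0)*EX+(u-u0)*U+np.array([0,0,z-z0]))
    print(n,'rows offset',(v/.15).round(3),'rotation',(w/2).round(4),'|mm|',round(np.linalg.norm(v)*1e3,1))
    return s,u,z,r1
if __name__=='__main__':
    import sys;a=list(map(float,sys.argv[1:]));st=None
    if not a: state()
    for i in range(0,len(a),5): st=go(a[i]/1e3,a[i+1]/1e3,a[i+2]/1e3,a[i+3],int(a[i+4]),st)
'''
open('h.py','w').write(s)
E
python3 e.py; python3 h.py 7 -290 300 45 20
```

```text
t3.70 s-0.9 u-261.9 z304.1 mm rot(deg)[   5.    48.1 -159.4] F[-0.1  0.2 -1.7] M[ 0.7  0.  -0. ] grip0.503 q [-0.56  0.42 -0.46  1.31  0.59  1.88 -2.58]
20 rows offset [-0.012 -0.004 -0.004] rotation [0.0013 0.0072 0.0722] |mm| 2.0
```

```bash
R='{"offset":[0,0,0],"rotation":[0,0,-0.089],"fingers":0}'
python3 -m jog '[{"offset":[0,0,0],"rotation":[0,0,-0.089],"fingers":0},{"offset":[0,0,0],"rotation":[0,0,-0.089],"fingers":0},{"offset":[0,0,0],"rotation":[0,0,-0.089],"fingers":0},{"offset":[0,0,0],"rotation":[0,0,-0.089],"fingers":0},{"offset":[0,0,0],"rotation":[0,0,-0.089],"fingers":0},{"offset":[0,0,0],"rotation":[0,0,-0.089],"fingers":0},{"offset":[0,0,0],"rotation":[0,0,-0.089],"fingers":0},{"offset":[0,0,0],"rotation":[0,0,-0.089],"fingers":0}]'  >/dev/null
python3 h.py
python3 -m jog '[{"offset":[0,0,0],"rotation":[0,0,-0.089],"fingers":0},{"offset":[0,0,0],"rotation":[0,0,-0.089],"fingers":0},{"offset":[0,0,0],"rotation":[0,0,-0.089],"fingers":0},{"offset":[0,0,0],"rotation":[0,0,-0.089],"fingers":0},{"offset":[0,0,0],"rotation":[0,0,-0.089],"fingers":0},{"offset":[0,0,0],"rotation":[0,0,-0.089],"fingers":0},{"offset":[0,0,0],"rotation":[0,0,-0.089],"fingers":0},{"offset":[0,0,0],"rotation":[0,0,-0.089],"fingers":0}]'  >/dev/null
python3 h.py 7 -290 250 55 8
```

```text
t4.70 s-0.8 u-261.2 z305.3 mm rot(deg)[ 22.6 -32.3 108.3] F[-0.1  0.5  0.6] M[ 0.5  0.1 -0. ] grip0.500 q [-0.43  0.46 -0.66  1.3   0.66  1.92 -1.2 ]
t5.70 s-0.8 u-261.1 z305.3 mm rot(deg)[32.9 -8.4 29.6] F[-0.5 -0.7  0.1] M[0.6 0.  0. ] grip0.500 q [-0.3   0.52 -0.86  1.29  0.74  1.97  0.17]
8 rows offset [0.008 0.05  0.017] rotation [ 0.0227 -0.0067 -0.0325] |mm| 8.0
```

```bash
python3 -m jog '[{"offset":[0.008,0.05,0.017],"rotation":[0.0227,-0.0067,-0.0325],"fingers":0},{"offset":[0.008,0.05,0.017],"rotation":[0.0227,-0.0067,-0.0325],"fingers":0},{"offset":[0.008,0.05,0.017],"rotation":[0.0227,-0.0067,-0.0325],"fingers":0},{"offset":[0.008,0.05,0.017],"rotation":[0.0227,-0.0067,-0.0325],"fingers":0},{"offset":[0.008,0.05,0.017],"rotation":[0.0227,-0.0067,-0.0325],"fingers":0},{"offset":[0.008,0.05,0.017],"rotation":[0.0227,-0.0067,-0.0325],"fingers":0},{"offset":[0.008,0.05,0.017],"rotation":[0.0227,-0.0067,-0.0325],"fingers":0},{"offset":[0.008,0.05,0.017],"rotation":[0.0227,-0.0067,-0.0325],"fingers":0}]'  >/dev/null
python3 h.py 7 -235 130 65 8 7 -215 50 65 6
```

```text
t6.70 s7.3 u-290.6 z249.7 mm rot(deg)[55.1  0.   0.3] F[ 1.1 -0.6 -0.3] M[0.9 0.2 0. ] grip0.502 q [-0.8   0.68 -0.33  1.23  0.79  2.05  0.69]
8 rows offset [0.    0.062 0.091] rotation [ 0.0108 -0.0002 -0.0002] |mm| 16.5
6 rows offset [0.    0.071 0.058] rotation [0. 0. 0.] |mm| 13.7
```

```bash
python3 -m jog '[{"offset":[0,0.062,0.091],"rotation":[0.0108,0,0],"fingers":0},{"offset":[0,0.062,0.091],"rotation":[0.0108,0,0],"fingers":0},{"offset":[0,0.062,0.091],"rotation":[0.0108,0,0],"fingers":0},{"offset":[0,0.062,0.091],"rotation":[0.0108,0,0],"fingers":0},{"offset":[0,0.062,0.091],"rotation":[0.0108,0,0],"fingers":0},{"offset":[0,0.062,0.091],"rotation":[0.0108,0,0],"fingers":0},{"offset":[0,0.062,0.091],"rotation":[0.0108,0,0],"fingers":0},{"offset":[0,0.062,0.091],"rotation":[0.0108,0,0],"fingers":0}]'  >/dev/null
python3 h.py 7 -226 95 65 4 7 -144 57 65 6
```

```text
t7.70 s7.3 u-233.9 z129.5 mm rot(deg)[65.   0.   0.4] F[-0.2 -0.2  0.6] M[ 0.9  0.2 -0.1] grip0.501 q [-0.8   0.82 -0.28  1.38  0.86  1.95  0.54]
4 rows offset [0.001 0.047 0.036] rotation [-0.     -0.0005 -0.0006] |mm| 8.8
6 rows offset [ 0.  -0.   0.1] rotation [0. 0. 0.] |mm| 15.1
```

Tracking is good. I'll move to pre-entry and look before inserting.

```bash
python3 -m jog '[{"offset":[0,0.047,0.036],"rotation":[0,0,0],"fingers":0},{"offset":[0,0.047,0.036],"rotation":[0,0,0],"fingers":0},{"offset":[0,0.047,0.036],"rotation":[0,0,0],"fingers":0},{"offset":[0,0.047,0.036],"rotation":[0,0,0],"fingers":0},{"offset":[0,0,0.1],"rotation":[0,0,0],"fingers":0},{"offset":[0,0,0.1],"rotation":[0,0,0],"fingers":0}]'  >/dev/null
cat > v.py <<'E'
import sys,cv2,numpy as np
from workcell import manip
n=sys.argv[1]
a=manip.camera('scene')[100:280,130:400,::-1];b=manip.camera('top')[120:300,140:410,::-1]
cv2.imwrite(f'pics/{n}.png',cv2.resize(np.hstack([a,b]) if 0 else np.vstack([a,b]),None,fx=1.66 if 0 else 1.65,fy=1.65,interpolation=cv2.INTER_CUBIC))
E
python3 v.py v1; python3 h.py 7 -144 57 65 4
```

```text
t8.55 s7.2 u-197.0 z82.9 mm rot(deg)[65.   0.1  0.5] F[ 0.4 -1.2 -0.4] M[0.9 0.2 0. ] grip0.499 q [-0.76  0.85 -0.27  1.46  0.87  1.86  0.5 ]
4 rows offset [0.    0.002 0.098] rotation [-0.0001 -0.0008 -0.0007] |mm| 14.7
```

View pics/v1.png

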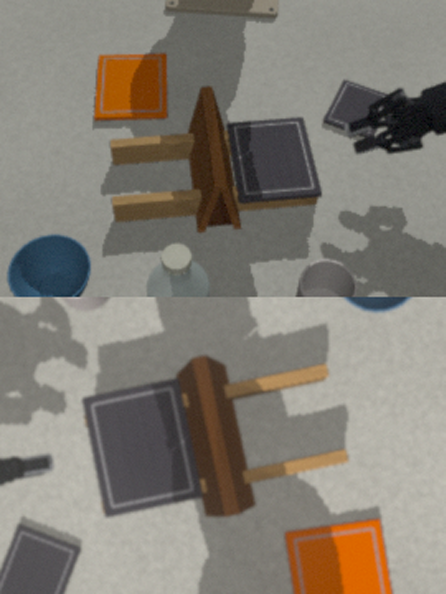

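```bash
python3 - <<'E'
from h import *
s,u,z,r=state()
p=np.array(manip.get_obs()['position'])
m=r.as_matrix();print(m.round(2))
for d in (0,.013,.019):
  for y in(-.021,.021):
    P=p+m[:,1]*y+m[:,2]*d; print(d,y,P.round(3),proj('top',P).round(0),proj('scene',P).round(0))
E
python3 - <<'E'
import cv2
b=cv2.imread('pics/v1.png')
cv2.imwrite('pics/v1c.png',cv2.convertScaleAbs(cv2.resize(b[60:220,200:446],None,fx=3,fy=3),alpha=1.8))
E
```

```text
t8.55 s7.2 u-197.0 z82.9 mm rot(deg)[65.   0.1  0.5] F[ 0.4 -1.2 -0.4] M[0.9 0.2 0. ] grip0.499 q [-0.76  0.85 -0.27  1.46  0.87  1.86  0.5 ]
[[-0.98 -0.08  0.17]
 [-0.18  0.42 -0.89]
 [-0.   -0.91 -0.42]]
0 -0.021 [0.507 0.209 0.102] [[181. 218.]] [[332. 183.]]
0 0.021 [0.504 0.226 0.064] [[176. 220.]] [[336. 192.]]
0.013 -0.021 [0.509 0.197 0.096] [[187. 217.]] [[327. 185.]]
0.013 0.021 [0.506 0.214 0.058] [[182. 219.]] [[331. 193.]]
0.019 -0.021 [0.51  0.192 0.094] [[190. 217.]] [[325. 185.]]
0.019 0.021 [0.507 0.209 0.056] [[185. 219.]] [[329. 194.]]
```

View pics/v1c.png

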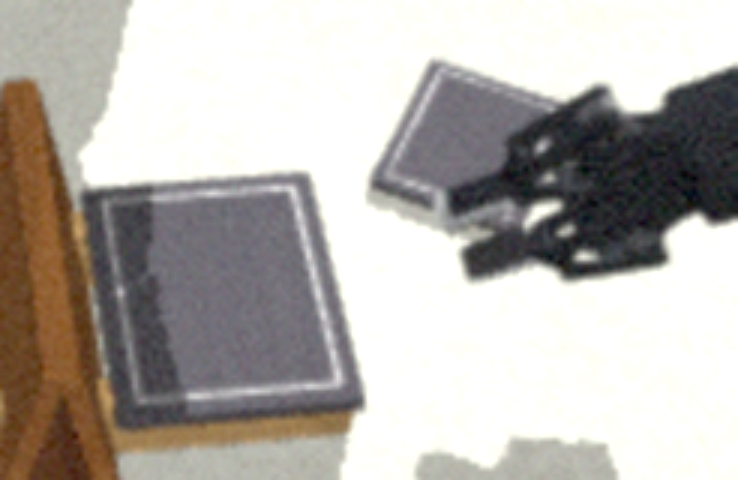

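Run:
```python
from h import *
im=manip.camera('top').max(axis=2).astype(int)
for r in (212,215,218,221,224): print(r,im[r,155:200:2])
sc=manip.camera('scene').max(axis=2).astype(int)
for r in range(172,200,3): print(r,sc[r,320:364:2])
```

```text
212 [181 183 179 185 180 178 182 178 183 181 187 183 183 180 182 185 186 182
 181 186 144  87  91]
215 [175 179 174 170 159 154 143 140 170 184 175 179 182 180 177 185 184 183
 185 183 171  93  85]
218 [104  99  91  81  77  69  67  98 148 183 180 179 177 183 185 183 186 186
 186 183 173 107  83]
221 [ 63  69  64  66  64  70  65  90 143 179 184 185 181 183 186 183 181 185
 185 183 180 132  85]
224 [ 66  70  74  81  89 105 112 125 152 182 184 180 185 185 187 181 179 183
 178 184 180 156  89]
172 [154 153 147  83  69  86  87  86  72  72  71  68  63  52  33  22  22  20
  17  30  66  49]
175 [150 152 147 101  89  61  55  61  74  90  69  29  32  31  29  26  24  24
  21  25  27  21]
178 [155 152 153 145 120 115 102 102  90  89  83  30  36  44  57  82  81 101
  57  91 143 132]
181 [155 153 148 150 152 149 147 142 118 108  90  81  85  71  48  55  69  68
  75 105  46  22]
184 [154 152 154 150 152 153 154 151 151 150 147 126 121  98  70  50  29  31
  34  29  39  28]
187 [151 148 149 151 152 152 152 150 147 149 151 148  57  34  30  35  30  32
  33  36  28  25]
190 [151 151 153 148 147 151 149 150 154 152 153 150  83  35  33  35  61  84
  96 126 104  67]
193 [147 150 150 153 153 153 154 150 147 151 148 149 145 114 129 144 149 148
 147 148 147 151]
196 [136 151 152 153 154 150 153 155 148 152 152 148 150 151 150 150 145 148
 146 150 151 149]
199 [104 152 151 153 151 152 152 151 147 152 149 150 152 149 151 150 148 149
 149 150 149 148]
```

Run:
```python
from h import *
for t,sc in(((171,219.5),(341.5,176)),((171,219.5),(343.5,188))):
    s=least_squares(lambda P:np.r_[(proj('top',P)-t).ravel(),(proj('scene',P)-sc).ravel()],[.5,.2,.08]);p=s.x-RC
    print(s.x.round(3),s.fun.round(1),'s,u,z',(p@EX).round(4),(p@U).round(4))
o=manip.get_obs();P=np.array(o['position']);m=R.from_quat(o['ee_rot']).as_matrix();print((m.T@(s.x-P)).round(4))
```

```text
[0.504 0.227 0.127] [-1.1  0.  -1.3  0.1] s,u,z 0.0073 -0.2065
[0.505 0.238 0.081] [-1.6  0.  -2.   0.2] s,u,z 0.0104 -0.2171
[-0.0029  0.01   -0.0151]
```

```bash
python3 -m jog '[{"offset":[0,0,0],"rotation":[0,0,0],"fingers":-1},{"offset":[0,0,0],"rotation":[0,0,0],"fingers":-1},{"offset":[0,0,0],"rotation":[0,0,0],"fingers":-1},{"offset":[0,0,0],"rotation":[0,0,0],"fingers":-1},{"offset":[0,0,0],"rotation":[0,0,0],"fingers":-1},{"offset":[0,0,0],"rotation":[0,0,0],"fingers":-1}]' >/dev/null
python3 - <<'E'
from h import *
import cv2
print('base',unproj('scene',[(230,105),(298,109)],.01).round(3))
s,u,z,r=state();p=np.array(manip.get_obs()['position']);m=r.as_matrix()
a=manip.camera('scene');b=manip.camera('top')
out=[]
for c,im in(('scene',a),('top',b)):
    q=proj(c,np.array([p,p+m[:,2]*.019,p-m[:,2]*.02]));print(c,q.round(1).tolist())
    im=np.ascontiguousarray(im[:,:,::-1]);x,y=q[1].astype(int)
    k=cv2.resize(im[y-35:y+35,x-50:x+50],None,fx=5,fy=5,interpolation=cv2.INTER_CUBIC)
    k=cv2.convertScaleAbs(k,alpha=1.6)
    for i,col in zip(range(3),((0,0,255),(0,255,0),(255,0,0))):
        e=(q[i]-[x-50,y-35]+.5)*5;cv2.circle(k,tuple(int(v) for v in e),4,col,1)
    out.append(k)
cv2.imwrite('pics/tip.png',np.vstack(out)[:700][:, :] if 0 else cv2.resize(np.vstack(out),None,fx=.85,fy=.85))
E
```

```text
base [[ 0.12  -0.113  0.01 ]
 [ 0.117  0.116  0.01 ]]
t9.40 s7.3 u-199.6 z83.0 mm rot(deg)[64.9  0.   0.4] F[ 0.6 -0.6 -0.5] M[0.9 0.2 0.1] grip0.000 q [-0.76  0.85 -0.27  1.45  0.87  1.86  0.5 ]
scene [[334.9, 187.2], [328.1, 189.5], [342.2, 184.6]]
top [[177.5, 219.3], [186.2, 217.8], [168.3, 220.9]]
```

View pics/tip.png

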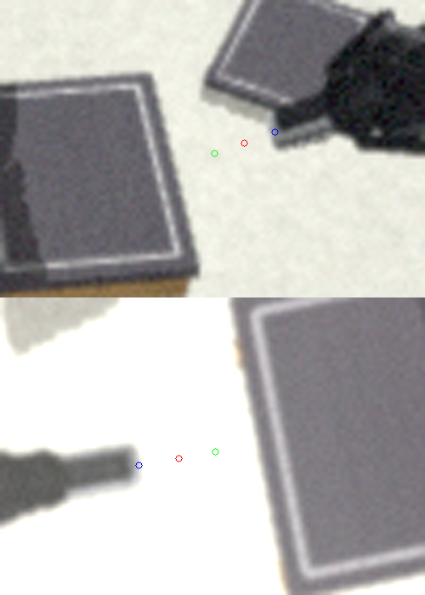

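The camera shows the reported TCP about 40 mm ahead of the real grasp point, along the tool z axis (the tip sits at −21 mm instead of +19). I'll correct for that in the helper.

```bash
cat > e.py <<'E'
s=open('h.py').read()
s=s.replace("p=np.array(o['position'])-RC\n    e=(B0","rr=R.from_quat(o['ee_rot']);p=np.array(o['position'])-RC-OFF*rr.as_matrix()[:,2]\n    e=(B0")
s=s.replace("def state(pr","OFF=.040\ndef state(pr")
s=s.replace("(u-u0)*U+np.array([0,0,z-z0]))","(u-u0)*U+np.array([0,0,z-z0])+OFF*(r1.as_matrix()[:,2]-r0.as_matrix()[:,2]))")
open('h.py','w').write(s)
E
python3 e.py; python3 h.py 7 -220 92 65 4 7 -144 57 65 6
```

```text
t9.50 s7.4 u-235.9 z100.0 mm rot(deg)[64.9  0.   0.4] F[ 0.2  0.1 -0.1] M[ 0.9  0.2 -0.1] grip0.004 q [-0.76  0.85 -0.27  1.45  0.87  1.86  0.5 ]
4 rows offset [0.    0.001 0.03 ] rotation [ 0.0001 -0.0005 -0.0006] |mm| 4.4
6 rows offset [ 0.    -0.     0.093] rotation [0. 0. 0.] |mm| 13.9
```

```bash
python3 -m jog '[{"offset":[0,0,0.03],"rotation":[0,0,0],"fingers":-0.13},{"offset":[0,0,0.03],"rotation":[0,0,0],"fingers":-0.13},{"offset":[0,0,0.03],"rotation":[0,0,0],"fingers":-0.13},{"offset":[0,0,0.03],"rotation":[0,0,0],"fingers":-0.13}]' >/dev/null
python3 h.py 7 -145 56 65 6
```

```text
t10.00 s7.3 u-219.1 z92.2 mm rot(deg)[64.9  0.   0.4] F[-0.3 -0.1 -0.2] M[0.9 0.1 0. ] grip0.439 q [-0.74  0.84 -0.27  1.49  0.88  1.83  0.49]
6 rows offset [-0.     0.002  0.092] rotation [ 0.0001 -0.0003 -0.0004] |mm| 13.8
```

```bash
python3 -m jog '[{"offset":[0,0.002,0.092],"rotation":[0,0,0],"fingers":-0.13},{"offset":[0,0.002,0.092],"rotation":[0,0,0],"fingers":-0.13},{"offset":[0,0.002,0.092],"rotation":[0,0,0],"fingers":-0.13},{"offset":[0,0.002,0.092],"rotation":[0,0,0],"fingers":-0.13}]' ;python3 h.py
python3 -m jog '[{"offset":[0,0.002,0.092],"rotation":[0,0,0],"fingers":-0.13},{"offset":[0,0.002,0.092],"rotation":[0,0,0],"fingers":-0.13},{"offset":[0,0,0],"rotation":[0,0,0],"fingers":-0.13}]' >/dev/null
python3 v.py v2;python3 h.py 7 -133 118 65 12
```

```text
clock: 10.5
position: [0.5173, 0.1541, 0.0505]
ee_rot: [-0.078, 0.84, -0.534, 0.051]
ft_force: [0.5, -0.3, -0.5]
grip_width: 0.433
t10.50 s7.1 u-169.0 z67.5 mm rot(deg)[64.9  0.   0.4] F[ 0.5 -0.3 -0.5] M[1.1 0.1 0. ] grip0.433 q [-0.69  0.83 -0.25  1.57  0.91  1.75  0.47]
t10.97 s7.1 u-145.6 z55.7 mm rot(deg)[64.9  0.   0.4] F[ 0.2  0.4 -0.5] M[1.  0.2 0. ] grip0.433 q [-0.66  0.83 -0.24  1.61  0.92  1.71  0.46]
12 rows offset [-0.    -0.034 -0.008] rotation [ 0.0001 -0.0002 -0.0002] |mm| 5.3
```

View pics/v2.png

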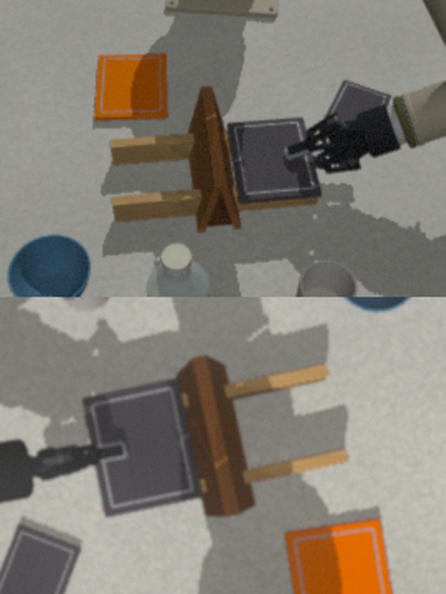

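Both fingers straddle the far edge: the upper tip is about 38 mm in at crop (122,452), and the lower one is in the channel. Next is the lift.

```bash
python3 -m jog '[{"offset":[0,-0.034,-0.008],"rotation":[0,0,0],"fingers":-0.13},{"offset":[0,-0.034,-0.008],"rotation":[0,0,0],"fingers":-0.13},{"offset":[0,-0.034,-0.008],"rotation":[0,0,0],"fingers":-0.13},{"offset":[0,-0.034,-0.008],"rotation":[0,0,0],"fingers":-0.13}]' >/dev/null;python3 h.py
python3 -m jog '[{"offset":[0,-0.034,-0.008],"rotation":[0,0,0],"fingers":-0.13},{"offset":[0,-0.034,-0.008],"rotation":[0,0,0],"fingers":-0.13},{"offset":[0,-0.034,-0.008],"rotation":[0,0,0],"fingers":-0.13},{"offset":[0,-0.034,-0.008],"rotation":[0,0,0],"fingers":-0.13}]' >/dev/null;python3 h.py
python3 -m jog '[{"offset":[0,-0.034,-0.008],"rotation":[0,0,0],"fingers":-0.13},{"offset":[0,-0.034,-0.008],"rotation":[0,0,0],"fingers":-0.13},{"offset":[0,-0.034,-0.008],"rotation":[0,0,0],"fingers":-0.13},{"offset":[0,-0.034,-0.008],"rotation":[0,0,0],"fingers":-0.13}]' >/dev/null;
python3 v.py v3;python3 h.py
```

```text
t11.47 s6.9 u-141.3 z76.4 mm rot(deg)[64.9  0.   0.4] F[ 0.3  2.1 -3.1] M[ 1.6  0.3 -0. ] grip0.437 q [-0.66  0.79 -0.24  1.62  0.92  1.72  0.49]
t11.97 s6.9 u-136.6 z97.0 mm rot(deg)[64.9  0.   0.4] F[ 0.3  1.6 -1.4] M[1.5 0.3 0.1] grip0.437 q [-0.65  0.76 -0.24  1.63  0.92  1.73  0.51]
t12.57 s6.9 u-132.4 z117.8 mm rot(deg)[64.9  0.   0.4] F[ 0.2  0.6 -2.4] M[1.4 0.3 0.1] grip0.435 q [-0.64  0.72 -0.24  1.64  0.92  1.75  0.54]
```

View pics/v3.png

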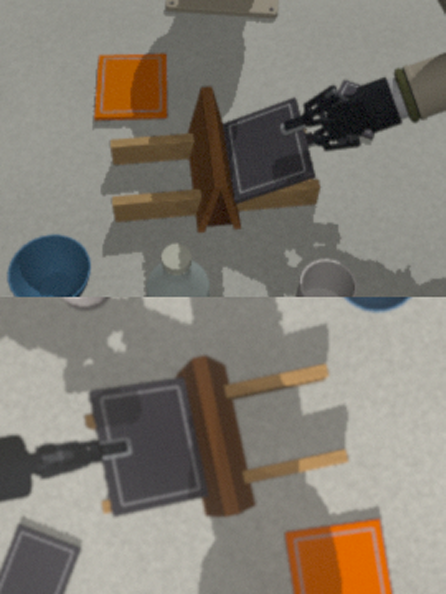

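The plate is tilted about 25° on the lower finger, with its near edge at the ridge. I'll close to grip it while shifting to centre.

```bash
python3 -m jog '[{"offset":[0,0.02,0],"rotation":[0,0,0],"fingers":-0.3},{"offset":[0,0.02,0],"rotation":[0,0,0],"fingers":-0.5},{"offset":[0,0.02,0],"rotation":[0,0,0],"fingers":-0.7},{"offset":[0,0.01,0],"rotation":[0,0,0],"fingers":-1},{"offset":[0,0,0],"rotation":[0,0,0],"fingers":-1},{"offset":[0,0,0],"rotation":[0,0,0],"fingers":-1}]' 90 >/dev/null;python3 h.py
```

```text
t13.32 s6.8 u-137.4 z108.0 mm rot(deg)[64.9  0.   0.4] F[-2.5  5.4  1.5] M[0.7 0.6 0. ] grip0.132 q [-0.65  0.74 -0.24  1.63  0.92  1.74  0.52]
```

```bash
python3 h.py 6.8 -145 113 65 1 6.8 -113 151 40 5 6.8 -66 173 15 5 6.8 -34 177 0 3 6.8 -7 175 -11 4
```

```text
t13.32 s6.8 u-137.4 z108.0 mm rot(deg)[64.9  0.   0.4] F[-2.5  5.4  1.5] M[0.7 0.6 0. ] grip0.132 q [-0.65  0.74 -0.24  1.63  0.92  1.74  0.52]
1 rows offset [-0.    -0.009 -0.06 ] rotation [ 0.0005 -0.0017 -0.0024] |mm| 9.2
5 rows offset [ 0.    -0.043  0.005] rotation [-0.0436  0.     -0.    ] |mm| 6.5
5 rows offset [ 0.    -0.046  0.005] rotation [-0.0436  0.      0.    ] |mm| 7.0
3 rows offset [ 0.    -0.049  0.003] rotation [-0.0436  0.      0.    ] |mm| 7.3
4 rows offset [ 0.    -0.032 -0.   ] rotation [-0.024  0.     0.   ] |mm| 4.9
```

```bash
python3 -m jog '[{"offset":[0,-0.005,-0.03],"rotation":[0,0,0],"fingers":-1},{"offset":[0,-0.004,-0.03],"rotation":[0,0,0],"fingers":-1},{"offset":[0,-0.043,0.005],"rotation":[-0.0436,0,0],"fingers":-1},{"offset":[0,-0.043,0.005],"rotation":[-0.0436,0,0],"fingers":-1},{"offset":[0,-0.043,0.005],"rotation":[-0.0436,0,0],"fingers":-1},{"offset":[0,-0.043,0.005],"rotation":[-0.0436,0,0],"fingers":-1},{"offset":[0,-0.043,0.005],"rotation":[-0.0436,0,0],"fingers":-1}]' >/dev/null;python3 h.py 6.8 -66 173 15 5
python3 -m jog '[{"offset":[0,-0.046,0.005],"rotation":[-0.0436,0,0],"fingers":-1},{"offset":[0,-0.046,0.005],"rotation":[-0.0436,0,0],"fingers":-1},{"offset":[0,-0.046,0.005],"rotation":[-0.0436,0,0],"fingers":-1},{"offset":[0,-0.046,0.005],"rotation":[-0.0436,0,0],"fingers":-1},{"offset":[0,-0.046,0.005],"rotation":[-0.0436,0,0],"fingers":-1}]' >/dev/null;python3 v.py v4; python3 h.py 6.8 -34 177 0 3 6.8 -7 175 -11 4
```

```text
t14.20 s6.4 u-112.2 z150.8 mm rot(deg)[39.8 -0.   0.4] F[ 0.3  0.4 -5.5] M[ 1.3  0.3 -0. ] grip0.130 q [-0.41  0.43 -0.33  1.74  0.72  1.47  0.76]
5 rows offset [-0.001 -0.046  0.004] rotation [-0.0433 -0.     -0.0006] |mm| 6.9
t14.93 s6.3 u-62.1 z173.4 mm rot(deg)[15.  -0.1  0.7] F[ 1.4 -1.4 -3.9] M[ 0.3 -0.3  0.3] grip0.133 q [-0.1   0.24 -0.34  1.79  0.36  1.21  1.18]
3 rows offset [-0.001 -0.04   0.002] rotation [-0.0436  0.0004 -0.0019] |mm| 6.0
4 rows offset [ 0.    -0.032 -0.   ] rotation [-0.024  0.     0.   ] |mm| 4.9
```

View pics/v4.png

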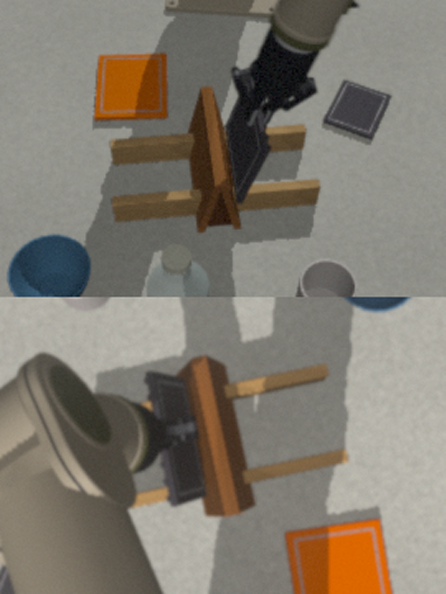

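The plate is 75° up, gripped at its top edge and clear of the ridge. I'll keep going to the lean.

```bash
python3 -m jog '[{"offset":[0,-0.04,0.002],"rotation":[-0.0436,0,0],"fingers":-1},{"offset":[0,-0.04,0.002],"rotation":[-0.0436,0,0],"fingers":-1},{"offset":[0,-0.04,0.002],"rotation":[-0.0436,0,0],"fingers":-1},{"offset":[0,0,0],"rotation":[0,0,0],"fingers":-1}]' >/dev/null;python3 h.py 
python3 -m jog '[{"offset":[0,-0.032,0],"rotation":[-0.024,0,0],"fingers":-1},{"offset":[0,-0.032,0],"rotation":[-0.024,0,0],"fingers":-1},{"offset":[0,-0.032,0],"rotation":[-0.024,0,0],"fingers":-1},{"offset":[0,-0.032,0],"rotation":[-0.024,0,0],"fingers":-1},{"offset":[0,0,0],"rotation":[0,0,0],"fingers":-1}]' >/dev/null; python3 h.py
```

```text
t15.43 s5.7 u-35.6 z175.7 mm rot(deg)[ 0.1 -0.1  0.5] F[ 0.9 -1.1 -0.8] M[-0.8  0.1  0.2] grip0.134 q [ 0.09  0.22 -0.32  1.78  0.08  1.15  1.5 ]
t16.05 s5.9 u-12.2 z173.9 mm rot(deg)[-11.   -0.1   0.3] F[-2.4  2.7  3.6] M[ 0.8  0.8 -0. ] grip0.134 q [ 0.22  0.25 -0.3   1.75 -0.13  1.17  1.74]
```

```bash
python3 -m jog '[{"offset":[0,0,0],"rotation":[0,0,0],"fingers":-0.6},{"offset":[0,0,0],"rotation":[0,0,0],"fingers":-0.5},{"offset":[0,0,0],"rotation":[0,0,0],"fingers":-0.4},{"offset":[0,0,0],"rotation":[0,0,0],"fingers":-0.3},{"offset":[0,0,0],"rotation":[0,0,0],"fingers":-0.3}]' >/dev/null;python3 h.py ; python3 v.py v5
```

```text
t16.68 s5.9 u-10.6 z173.8 mm rot(deg)[-11.   -0.2   0.3] F[-0.9 -0.5 -1.1] M[-0.3 -0.   0. ] grip0.350 q [ 0.22  0.25 -0.29  1.76 -0.13  1.17  1.75]
```

View pics/v5.png

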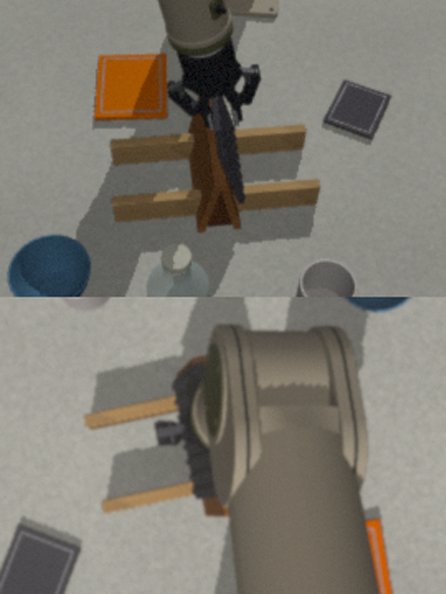

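The plate stands alone, leaning on the ridge with the jaws open and force near zero. For the bay_b side I'll turn the tool half a turn now, since joint 7 would otherwise reach its limit.

```bash
python3 -m jog '[{"offset":[0,0,-0.1],"rotation":[0,0,0],"fingers":-0.3},{"offset":[0,0,-0.2],"rotation":[0,0,0],"fingers":-0.2},{"offset":[0,0,-0.2],"rotation":[0,0,0],"fingers":-0.2},{"offset":[0,0,-0.1],"rotation":[0.05,0,0],"fingers":-0.2},{"offset":[0,0,0],"rotation":[0.05,0,0],"fingers":-0.2}]' >/dev/null;python3 h.py
python3 -m jog '[{"offset":[0,0,0],"rotation":[0,0,0.0873],"fingers":-0.2},{"offset":[0,0,0],"rotation":[0,0,0.0873],"fingers":-0.2},{"offset":[0,0,0],"rotation":[0,0,0.0873],"fingers":-0.2},{"offset":[0,0,0],"rotation":[0,0,0.0873],"fingers":-0.2},{"offset":[0,0,0],"rotation":[0,0,0.0873],"fingers":-0.2},{"offset":[0,0,0],"rotation":[0,0,0.0873],"fingers":-0.2},{"offset":[0,0,0],"rotation":[0,0,0.0873],"fingers":-0.2},{"offset":[0,0,0],"rotation":[0,0,0.0873],"fingers":-0.2}]' >/dev/null;python3 h.py
python3 -m jog '[{"offset":[0,0,0],"rotation":[0,0,0.0873],"fingers":-0.2},{"offset":[0,0,0],"rotation":[0,0,0.0873],"fingers":-0.2},{"offset":[0,0,0],"rotation":[0,0,0.0873],"fingers":-0.2},{"offset":[0,0,0],"rotation":[0,0,0.0873],"fingers":-0.2},{"offset":[0,0,0],"rotation":[0,0,0.0873],"fingers":-0.2},{"offset":[0,0,0],"rotation":[0,0,0.0873],"fingers":-0.2},{"offset":[0,0,0],"rotation":[0,0,0.0873],"fingers":-0.2},{"offset":[0,0,0],"rotation":[0,0,0.0873],"fingers":-0.2}]' >/dev/null
sed -i "s/^B0=B0\*R.from_euler('z',np.pi).*/B0=B0*R.from_euler('z',np.pi*FL)/; s/^OFF=/OFF=/" h.py; sed -i "s/^RC=/FL=0\nRC=/" h.py
python3 h.py 6 9 245 12 4 6 -6 174 12 6
```

```text
t17.40 s6.5 u-0.6 z265.9 mm rot(deg)[ 0.7 -0.4  0.4] F[ 0.1  1.1 -1.6] M[0. 0. 0.] grip0.402 q [ 0.14  0.16 -0.31  1.66  0.06  1.33  1.58]
t18.40 s5.8 u-1.3 z264.2 mm rot(deg)[ 0.2 -0.5 80.7] F[ 0.1  0.2 -0.7] M[ 0. -0. -0.] grip0.400 q [ 0.05  0.15 -0.21  1.66  0.04  1.33  0.19]
t19.40 s5.8 u-1.4 z264.1 mm rot(deg)[ -0.5   0.2 -19.3] F[-0.8 -0.   0.4] M[ 0.  -0.  -0.1] grip0.400 q [-0.03  0.15 -0.11  1.67  0.02  1.33 -1.19]
4 rows offset [-0.001  0.005  0.03 ] rotation [0.027  0.0041 0.0419] |mm| 4.6
6 rows offset [-0.     0.     0.081] rotation [0. 0. 0.] |mm| 12.1
```

```bash
python3 -m jog '[{"offset":[0,0.005,0.03],"rotation":[0.027,0.0041,0.0419],"fingers":-0.2},{"offset":[0,0.005,0.03],"rotation":[0.027,0.0041,0.0419],"fingers":-0.2},{"offset":[0,0.005,0.03],"rotation":[0.027,0.0041,0.0419],"fingers":-0.2},{"offset":[0,0.005,0.03],"rotation":[0.027,0.0041,0.0419],"fingers":-0.2},{"offset":[0,0,0],"rotation":[0,0,0],"fingers":-0.2}]' >/dev/null; python3 h.py  6 -6 174 12 6
python3 -m jog '[{"offset":[0,0,0.081],"rotation":[0,0,0],"fingers":-0.2},{"offset":[0,0,0.081],"rotation":[0,0,0],"fingers":-0.2},{"offset":[0,0,0.081],"rotation":[0,0,0],"fingers":-0.2}]';python3 h.py 6 -6 174 12 4
```

```text
t20.02 s6.2 u10.1 z244.3 mm rot(deg)[12.  -0.1 -0.2] F[-0.5  0.8  0. ] M[-0.2 -0.   0. ] grip0.399 q [ 0.06  0.2  -0.05  1.66 -0.2   1.33 -1.32]
6 rows offset [-0.    -0.001  0.08 ] rotation [0.     0.0002 0.0003] |mm| 12.0
clock: 20.4
position: [0.5404, 0.0315, 0.1681]
ee_rot: [0.99, 0.1, -0.011, -0.104]
ft_force: [0.5, 0.5, 0.8]
grip_width: 0.397
t20.40 s6.2 u0.4 z207.2 mm rot(deg)[12.  -0.1 -0.4] F[0.5 0.5 0.8] M[-0.2 -0.1 -0. ] grip0.397 q [ 0.05  0.22 -0.06  1.71 -0.2   1.25 -1.32]
4 rows offset [0.    0.001 0.056] rotation [-0.      0.0004  0.0009] |mm| 8.5
```

```bash
python3 -m jog '[{"offset":[0,0.001,0.056],"rotation":[0,0,0],"fingers":-0.2},{"offset":[0,0.001,0.056],"rotation":[0,0,0],"fingers":-0.2},{"offset":[0,0.001,0.056],"rotation":[0,0,0],"fingers":-0.2},{"offset":[0,0.001,0.056],"rotation":[0,0,0],"fingers":-0.2},{"offset":[0,0,0],"rotation":[0,0,0],"fingers":-0.5},{"offset":[0,0,0],"rotation":[0,0,0],"fingers":-1},{"offset":[0,0,0],"rotation":[0,0,0],"fingers":-1},{"offset":[0,0,0],"rotation":[0,0,0],"fingers":-1}]' 100;python3 h.py 
python3 -m jog '[{"offset":[0,-0.02,-0.03],"rotation":[0,0,0],"fingers":-1},{"offset":[0,-0.03,-0.05],"rotation":[0,0,0],"fingers":-1},{"offset":[0,-0.03,-0.07],"rotation":[0,0,0],"fingers":-1}]' >/dev/null;python3 h.py 6 -38 290 0 8  -0.5 38 290 0 8 -0.5 38 185 0 8
```

```text
clock: 21.4
position: [0.5394, 0.0376, 0.1365]
ee_rot: [0.99, 0.099, -0.011, -0.104]
ft_force: [-1.7, 4.1, 3.3]
grip_width: 0.126
t21.40 s6.4 u-5.8 z175.6 mm rot(deg)[12.1 -0.1 -0.4] F[-1.7  4.1  3.3] M[1.1 0.5 0. ] grip0.126 q [ 0.04  0.25 -0.07  1.75 -0.21  1.19 -1.31]
t21.77 s6.0 u-12.1 z200.0 mm rot(deg)[12.  -0.1 -0.3] F[-0.4 -0.1 -5.9] M[-0.5 -0.1 -0. ] grip0.129 q [ 0.03  0.22 -0.07  1.73 -0.2   1.23 -1.34]
8 rows offset [ 0.    -0.023 -0.072] rotation [-0.0131  0.0001  0.0004] |mm| 11.4
8 rows offset [-0.005  0.063 -0.   ] rotation [0. 0. 0.] |mm| 9.5
8 rows offset [ 0.    -0.     0.088] rotation [0. 0. 0.] |mm| 13.1
```

```bash
python3 -m jog '[{"offset":[0,-0.023,-0.072],"rotation":[-0.0131,0,0.0004],"fingers":-1},{"offset":[0,-0.023,-0.072],"rotation":[-0.0131,0,0.0004],"fingers":-1},{"offset":[0,-0.023,-0.072],"rotation":[-0.0131,0,0.0004],"fingers":-1},{"offset":[0,-0.023,-0.072],"rotation":[-0.0131,0,0.0004],"fingers":-1},{"offset":[0,-0.023,-0.072],"rotation":[-0.0131,0,0.0004],"fingers":-1},{"offset":[0,-0.023,-0.072],"rotation":[-0.0131,0,0.0004],"fingers":-1},{"offset":[0,-0.023,-0.072],"rotation":[-0.0131,0,0.0004],"fingers":-1},{"offset":[0,-0.023,-0.072],"rotation":[-0.0131,0,0.0004],"fingers":-1}]' >/dev/null;python3 h.py -0.5 38 290 0 8
python3 -m jog '[{"offset":[-0.005,0.063,0],"rotation":[0,0,0],"fingers":-1},{"offset":[-0.005,0.063,0],"rotation":[0,0,0],"fingers":-1},{"offset":[-0.005,0.063,0],"rotation":[0,0,0],"fingers":-1},{"offset":[-0.005,0.063,0],"rotation":[0,0,0],"fingers":-1},{"offset":[-0.005,0.063,0],"rotation":[0,0,0],"fingers":-1},{"offset":[-0.005,0.063,0],"rotation":[0,0,0],"fingers":-1},{"offset":[-0.005,0.063,0],"rotation":[0,0,0],"fingers":-1},{"offset":[-0.005,0.063,0],"rotation":[0,0,0],"fingers":-1}]' >/dev/null;python3 h.py -0.5 39 187 0 8
```

```text
t22.77 s6.2 u-38.2 z290.2 mm rot(deg)[-0.1 -0.1  0. ] F[ 0.2 -0.6 -5.3] M[-0. -0. -0.] grip0.123 q [-0.1   0.13 -0.11  1.63  0.02  1.38 -1.59]
8 rows offset [-0.006  0.063  0.   ] rotation [ 0.0001  0.0001 -0.    ] |mm| 9.5
t23.77 s0.2 u38.4 z289.5 mm rot(deg)[ 0.  -0.1  0. ] F[-0.2  1.  -6. ] M[ 0. -0.  0.] grip0.125 q [-0.01  0.14 -0.05  1.62  0.01  1.38 -1.44]
8 rows offset [-0.     0.     0.085] rotation [-0.      0.0001 -0.    ] |mm| 12.8
```

```bash
python3 -m jog '[{"offset":[0,0,0.085],"rotation":[0,0,0],"fingers":-1},{"offset":[0,0,0.085],"rotation":[0,0,0],"fingers":-1},{"offset":[0,0,0.085],"rotation":[0,0,0],"fingers":-1},{"offset":[0,0,0.085],"rotation":[0,0,0],"fingers":-1},{"offset":[0,0,0.085],"rotation":[0,0,0],"fingers":-1},{"offset":[0,0,0.085],"rotation":[0,0,0],"fingers":-1},{"offset":[0,0,0.085],"rotation":[0,0,0],"fingers":-1},{"offset":[0,0,0.085],"rotation":[0,0,0],"fingers":-1}]' >/dev/null;python3 h.py -0.5 87 171 25 6 -0.5 120 148 45 5 -0.5 143 113 65 5
```

```text
t24.77 s0.1 u37.8 z186.7 mm rot(deg)[ 0.  -0.1  0. ] F[ 0.  -0.1 -5.6] M[0. 0. 0.] grip0.129 q [-0.01  0.21 -0.05  1.76  0.01  1.17 -1.44]
6 rows offset [-0.001  0.038  0.007] rotation [ 0.0364  0.0001 -0.    ] |mm| 5.8
5 rows offset [0.    0.035 0.001] rotation [0.0349 0.     0.    ] |mm| 5.3
5 rows offset [-0.     0.037  0.003] rotation [ 0.0349 -0.      0.    ] |mm| 5.6
```

```bash
python3 -m jog '[{"offset":[0,0.038,0.007],"rotation":[0.0364,0,0],"fingers":-1},{"offset":[0,0.038,0.007],"rotation":[0.0364,0,0],"fingers":-1},{"offset":[0,0.038,0.007],"rotation":[0.0364,0,0],"fingers":-1},{"offset":[0,0.038,0.007],"rotation":[0.0364,0,0],"fingers":-1},{"offset":[0,0.038,0.007],"rotation":[0.0364,0,0],"fingers":-1},{"offset":[0,0.038,0.007],"rotation":[0.0364,0,0],"fingers":-1}]' >/dev/null;python3 h.py -0.5 120 148 45 5
python3 -m jog '[{"offset":[0,0.035,0.001],"rotation":[0.0349,0,0],"fingers":-1},{"offset":[0,0.035,0.001],"rotation":[0.0349,0,0],"fingers":-1},{"offset":[0,0.035,0.001],"rotation":[0.0349,0,0],"fingers":-1},{"offset":[0,0.035,0.001],"rotation":[0.0349,0,0],"fingers":-1},{"offset":[0,0.035,0.001],"rotation":[0.0349,0,0],"fingers":-1}]' >/dev/null;python3 h.py  -0.5 143 113 65 5
```

```text
t25.52 s0.2 u87.7 z171.0 mm rot(deg)[25.1 -0.   0. ] F[-0.3 -0.7 -5.7] M[-1.1 -0.2  0. ] grip0.127 q [ 0.26  0.39 -0.01  1.63 -0.4   1.34 -0.99]
5 rows offset [-0.001  0.035  0.002] rotation [ 0.0347  0.0001 -0.0001] |mm| 5.2
t26.15 s0.2 u120.9 z147.7 mm rot(deg)[45.  -0.   0.1] F[ 0.  -0.1 -5.8] M[-1.8 -0.3 -0.1] grip0.131 q [ 0.44  0.62 -0.03  1.49 -0.6   1.55 -0.79]
5 rows offset [-0.001  0.036  0.004] rotation [ 0.0349 -0.     -0.0002] |mm| 5.5
```

```bash
python3 -m jog '[{"offset":[0,0.036,0.004],"rotation":[0.0349,0,0],"fingers":-1},{"offset":[0,0.036,0.004],"rotation":[0.0349,0,0],"fingers":-1},{"offset":[0,0.036,0.004],"rotation":[0.0349,0,0],"fingers":-1},{"offset":[0,0.036,0.004],"rotation":[0.0349,0,0],"fingers":-1},{"offset":[0,0.036,0.004],"rotation":[0.0349,0,0],"fingers":-1},{"offset":[0,0,0],"rotation":[0,0,0],"fingers":-1}]' >/dev/null; python3 v.py v6; python3 h.py
```

```text
t27.00 s-0.1 u142.6 z112.9 mm rot(deg)[64.8 -0.1  0.1] F[ 0.8 -4.  -6.3] M[-3.  -0.6  0.4] grip0.129 q [ 0.56  0.88 -0.07  1.33 -0.74  1.77 -0.7 ]
```

View pics/v6.png

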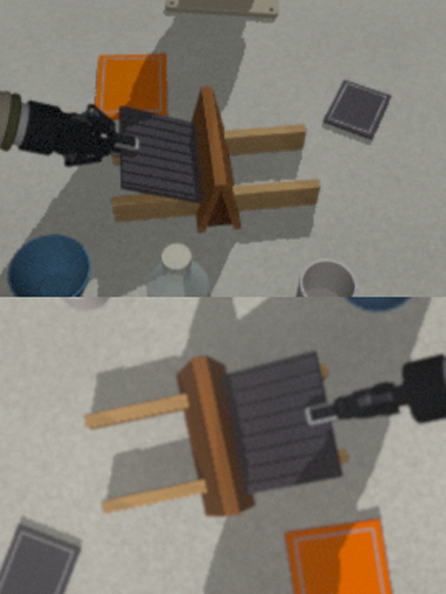

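The plate shows ribs up, held about 25° above bay_b, with its near edge by the ridge. Far corners are at crop (317,352) and (342,473). I'll measure its sideways offset and yaw from this before letting go.

Run:
```python
from h import *
f=lambda x,y:((x+.5)/1.65+140-.5,(y+.5-297)/1.65+120-.5)
for (x,y),z in(((317,352),.121),((342,473),.121),((226,375),.066),((247,492),.066)):
    p=unproj('top',f(x,y),z)[0]-RC;print((p@EX*1e3).round(1),(p@U*1e3).round(1))
```

```text
74.7 142.3
-77.2 140.8
76.1 28.5
-78.3 24.5
```

```bash
python3 h.py 1 145 109 65 4
python3 -m jog '[{"offset":[0.002,0.007,0],"rotation":[0,0,0],"fingers":-1},{"offset":[0.002,0.007,0],"rotation":[0,0,0],"fingers":-1},{"offset":[0.002,0.007,0],"rotation":[0,0,0],"fingers":-1},{"offset":[0.002,0.007,0],"rotation":[0,0,0],"fingers":-1},{"offset":[0,0,0],"rotation":[0,0,0],"fingers":-1}]' >/dev/null; python3 h.py
```

```text
t27.00 s-0.1 u142.6 z112.9 mm rot(deg)[64.8 -0.1  0.1] F[ 0.8 -4.  -6.3] M[-3.  -0.6  0.4] grip0.129 q [ 0.56  0.88 -0.07  1.33 -0.74  1.77 -0.7 ]
4 rows offset [ 0.002  0.007 -0.001] rotation [ 0.0003 -0.     -0.0003] |mm| 1.2
t27.62 s1.4 u143.2 z110.3 mm rot(deg)[65.  -0.1  0. ] F[ 0.5 -1.8 -3.9] M[-2.  -0.2  0.3] grip0.126 q [ 0.56  0.89 -0.07  1.33 -0.74  1.77 -0.7 ]
```

```bash
python3 -m jog '[{"offset":[0,-0.004,0],"rotation":[0,0,0],"fingers":-0.65},{"offset":[0,-0.012,0],"rotation":[0,0,0],"fingers":-0.55},{"offset":[0,-0.014,0],"rotation":[0,0,0],"fingers":-0.45},{"offset":[0,-0.014,0],"rotation":[0,0,0],"fingers":-0.35},{"offset":[0,-0.014,0],"rotation":[0,0,0],"fingers":-0.25},{"offset":[0,-0.014,0],"rotation":[0,0,0],"fingers":-0.13},{"offset":[0,0,0],"rotation":[0,0,0],"fingers":-0.13}]' >/dev/null; python3 h.py 1 150 58 65 14
```

```text
t28.50 s1.2 u138.7 z120.2 mm rot(deg)[65.  -0.1  0. ] F[ 0.2 -0.1 -2.7] M[-1.4 -0.3 -0. ] grip0.432 q [ 0.56  0.87 -0.08  1.34 -0.75  1.77 -0.71]
14 rows offset [-0.     0.029  0.008] rotation [-0.  0. -0.] |mm| 4.5
```

```bash
python3 -m jog '[{"offset":[0,0.029,0.008],"rotation":[0,0,0],"fingers":-0.13},{"offset":[0,0.029,0.008],"rotation":[0,0,0],"fingers":-0.13},{"offset":[0,0.029,0.008],"rotation":[0,0,0],"fingers":-0.13},{"offset":[0,0.029,0.008],"rotation":[0,0,0],"fingers":-0.13},{"offset":[0,0.029,0.008],"rotation":[0,0,0],"fingers":-0.13},{"offset":[0,0.029,0.008],"rotation":[0,0,0],"fingers":-0.13}]' >/dev/null; python3 h.py
python3 -m jog '[{"offset":[0,0.029,0.008],"rotation":[0,0,0],"fingers":-0.13},{"offset":[0,0.029,0.008],"rotation":[0,0,0],"fingers":-0.13},{"offset":[0,0.029,0.008],"rotation":[0,0,0],"fingers":-0.13},{"offset":[0,0.02,0.005],"rotation":[0,0,0],"fingers":-0.13},{"offset":[0,0.015,0.004],"rotation":[0,0,0],"fingers":-0.13}]' >/dev/null; python3 h.py 
python3 -m jog '[{"offset":[0,0.015,0.004],"rotation":[0,0,0],"fingers":-0.13},{"offset":[0,0.015,0.004],"rotation":[0,0,0],"fingers":-0.13},{"offset":[0,0.015,0.004],"rotation":[0,0,0],"fingers":-0.13}]' >/dev/null; python3 h.py 1 150 57 65 4
```

```text
t29.25 s1.2 u143.4 z92.9 mm rot(deg)[65.  -0.1  0.1] F[ 1.2 -3.5 -1.1] M[-1.6 -0.4 -0.1] grip0.435 q [ 0.56  0.91 -0.07  1.33 -0.74  1.75 -0.68]
t29.88 s1.1 u146.1 z74.4 mm rot(deg)[65.1 -0.1  0. ] F[ 1.3 -0.3 -2.5] M[-1.4 -0.4 -0.1] grip0.434 q [ 0.56  0.94 -0.07  1.31 -0.73  1.74 -0.67]
t30.25 s1.1 u147.5 z67.6 mm rot(deg)[65.  -0.1  0. ] F[-0.   0.6 -3.3] M[-1.3 -0.3 -0. ] grip0.439 q [ 0.56  0.96 -0.07  1.31 -0.73  1.74 -0.66]
4 rows offset [-0.     0.018  0.004] rotation [-0.0001  0.0001 -0.0002] |mm| 2.7
```

```bash
python3 -m jog '[{"offset":[0,0.015,0.004],"rotation":[0,0,0],"fingers":-0.13},{"offset":[0,0.015,0.004],"rotation":[0,0,0],"fingers":-0.13},{"offset":[0,0.015,0.004],"rotation":[0,0,0],"fingers":-0.13},{"offset":[0,0.015,0.004],"rotation":[0,0,0],"fingers":-0.13},{"offset":[0,0.01,0],"rotation":[0,0,0],"fingers":-0.13}]' >/dev/null; python3 h.py
python3 - <<'E'
from h import *
import cv2
cv2.imwrite('pics/t7.png',manip.camera('top')[:,:,::-1])
cv2.imwrite('pics/s7.png',manip.camera('scene')[:,:,::-1])
E
```

```text
t30.88 s1.1 u150.0 z57.0 mm rot(deg)[65.  -0.1  0.1] F[ 0.4 -0.4  0.1] M[-1.  -0.2  0. ] grip0.436 q [ 0.56  0.97 -0.07  1.3  -0.73  1.73 -0.65]
```

```bash
python3 -m jog '[{"offset":[0,0,-0.08],"rotation":[0,0,0],"fingers":-0.13},{"offset":[0,0,-0.1],"rotation":[0,0,0],"fingers":-0.13},{"offset":[0,0,-0.1],"rotation":[0,0,0],"fingers":-0.13},{"offset":[0,0,-0.1],"rotation":[0,0,0],"fingers":-0.13},{"offset":[0,0,-0.1],"rotation":[0,0,0],"fingers":-0.13},{"offset":[0,0,-0.1],"rotation":[0,0,0],"fingers":-0.13},{"offset":[0,0,-0.1],"rotation":[0,0,0],"fingers":-0.13},{"offset":[0,0,0],"rotation":[0,0,0],"fingers":-0.13}]' >/dev/null; python3 h.py
python3 - <<'E'
from h import *
import cv2
im={}
for c in('top','scene'):
    im[c]=manip.camera(c);cv2.imwrite(f'pics/{c}8.png',im[c][:,:,::-1])
# segment dark plate in bay B: max channel
for c in im:
    g=im[c].max(2);sat=im[c].max(2).astype(int)-im[c].min(2)
    m=((g<110)&(sat<30)).astype(np.uint8)
    P0=RC+.095*U+[0,0,.063];x,y=proj(c,P0)[0]
    m=cv2.morphologyEx(m,cv2.MORPH_CLOSE,np.ones((3,3)))
    n,l,st,_=cv2.connectedComponentsWithStats(m);k=l[int(y),int(x)];print(c,(x,y),'label',k,st[k])
    cc=np.array([[-.08,-.065],[-.08,.065],[.08,.065],[.08,-.065]])
    print(' expected corners',proj(c,[RC+a*EX+(b+.095)*U+[0,0,.063] for a,b in cc]).round(1).tolist())
    if k:
        ct=max(cv2.findContours((l==k).astype(np.uint8),cv2.RETR_EXTERNAL,cv2.CHAIN_APPROX_NONE)[0],key=len)
        h=cv2.minAreaRect(ct);b=cv2.boxPoints(h);print(' box',b.round(1).tolist())
        W=unproj(c,b,.063)-RC
        print(' s,u',(np.c_[W@EX,W@U]*1e3).round(1).tolist(),'mean',(W.mean(0)@EX*1e3).round(1),(W.mean(0)@U*1e3).round(1))
E
```

```text
t31.98 s0.9 u244.0 z100.5 mm rot(deg)[64.9 -0.   0.1] F[-0.4  0.8 -0.4] M[-0.9 -0.2  0. ] grip0.436 q [ 0.63  1.05 -0.04  1.05 -0.71  1.92 -0.71]
top (np.float64(314.2307160948785), np.float64(195.52360395150083)) label 109 [ 265  154   85   96 4901]
 expected corners [[292.2, 238.2], [351.9, 226.1], [336.0, 153.3], [277.1, 165.4]]
 box [[265.0, 155.0], [330.5, 139.6999969482422], [352.6000061035156, 234.10000610351562], [287.1000061035156, 249.39999389648438]]
 s,u [[107.4, 8.9], [111.6, 154.5], [-96.9, 157.8], [-101.2, 14.6]] mean 5.2 84.0
scene (np.float64(223.63714016032594), np.float64(198.1377994758289)) label 3 [    0     0   467   384 55235]
 expected corners [[245.6, 173.5], [198.4, 177.0], [199.5, 225.2], [250.9, 221.0]]
 box [[0.0, 0.0], [466.0, 0.0], [466.0, 383.0], [0.0, 383.0]]
 s,u [[-1107.5, 947.2], [-940.2, -960.8], [510.5, -359.6], [417.9, 558.9]] mean -279.8 46.4
```

```bash
cat > meas.py <<'E'
import sys,cv2
from h import *
# offset of steepest plate edge (dark inside) along outward normal, mm, at points along each side of the expected plate
def run(c,im):
    g=cv2.GaussianBlur(im.mean(2),(3,3),0).astype(np.float32)
    P=lambda a,b,z=.063:RC+a*EX+(b+.095)*U+np.array([0,0,z])
    d=np.arange(-10,12.1,.5)/1e3
    for nm,f in(('far',lambda t,e:P(t*.07,.065+e)),('near',lambda t,e:P(t*.07,-.065-e)),('s+',lambda t,e:P(.08+e,t*.055)),('s-',lambda t,e:P(-.08-e,t*.055))):
        r=[]
        for t in np.linspace(-.9,.9,9):
            q=proj(c,[f(t,e) for e in d]).astype(np.float32)
            v=cv2.remap(g,q[:,0][None],q[:,1][None],cv2.INTER_CUBIC)[0]
            k=np.gradient(v);i=np.argmax(np.abs(k));r.append((d[i]*1e3,int(k[i]*2)))
        print(c,nm,' '.join('%.1f(%d)'%a for a in r))
if __name__=='__main__':
    for c in('top','scene'): run(c,cv2.imread(f'pics/{c}{sys.argv[1]}.png'))
E
python3 meas.py 8
```

```text
top far -7.0(8) -8.0(9) -6.5(11) -7.5(11) -6.5(8) -7.5(8) -6.0(7) -5.0(9) -6.0(7)
top near 3.5(-2) -2.0(-1) -5.5(-3) -6.5(-3) -5.5(-2) -4.5(-1) -5.5(-2) -4.0(-3) -5.0(-3)
top s+ -0.5(8) -0.5(8) -1.0(7) -1.0(7) -1.5(8) 0.0(8) -2.0(8) -0.5(8) -0.5(8)
top s- -1.5(8) -1.0(7) -1.0(8) -1.0(8) -0.5(11) 0.0(11) -2.0(10) -1.5(10) -1.0(10)
scene far -4.0(10) -3.5(6) -3.5(6) -0.5(6) -3.0(7) -2.5(7) -2.0(7) -4.5(6) -1.5(9)
scene near -3.0(-2) -4.5(-2) -8.5(-3) -10.0(-3) -8.5(-2) -10.0(-4) -8.5(-2) -10.0(-3) -9.0(-3)
scene s+ 7.5(4) 8.5(4) 8.5(4) 7.0(4) 8.5(3) 7.5(3) 7.0(4) 8.0(4) 10.0(3)
scene s- -4.0(5) -2.5(5) -4.5(4) -4.0(5) -3.0(7) -5.0(7) -4.0(8) -3.0(8) -5.0(7)
```

```bash
cat > m2.py <<'E'
import sys,cv2
from h import *
n=sys.argv[1]
for c in('top','scene'):
    im=cv2.imread(f'pics/{c}{n}.png').astype(np.float32);g=im[:,:,2]-im[:,:,0]  # red-blue: wood
    for s in(-.062,-.058,-.054,.054,.058,.062):
        d=np.arange(-12,16,1.)/1e3
        q=proj(c,[RC+s*EX+(.16+e)*U+np.array([0,0,.05]) for e in d]).astype(np.float32)
        v=cv2.remap(g,q[:,0][None],q[:,1][None],cv2.INTER_CUBIC)[0]
        print(c,s,v.astype(int))
E
python3 m2.py 8
```

```text
top -0.062 [-1  0  0  2  6 13 24 34 44 47 50 51 49 46 39 30 21 13  9  6  7  8  9  8
  7  6  5  5]
top -0.058 [ 1  0  0  3  9 13 21 33 44 51 52 53 53 47 40 29 20 14 10  9  7  7  7  7
  6  6  7  8]
top -0.054 [ 0  0 -1  0  3 12 22 36 46 53 58 58 56 52 42 31 20 14  9  7  7  7  7  6
  5  5  7  7]
top 0.054 [-1  0  0 -1  2  9 22 35 50 63 69 70 66 53 41 26 16 11  7  7  5  4  5  7
  9  9  8  8]
top 0.058 [ 0 -2 -2  0  6 18 29 45 58 68 74 74 68 57 40 27 15 10  8  6  6  6  7  7
  7  7  7  6]
top 0.062 [-1  0  1  3  7 13 25 38 50 57 64 68 65 55 42 26 17  9  8  7  6  6  7  8
  7  5  5  8]
scene -0.062 [ 0  0  0  0 -1 -3 -4 -2  0  5 18 31 41 46 44 43 42 39 30 21 12  6  6  6
  5  5  5  5]
scene -0.058 [-1 -1 -1 -1  0 -1 -2  0  2  8 21 34 46 51 50 46 44 39 30 20 11  6  6  7
  6  6  5  5]
scene -0.054 [-2 -1 -1 -3 -3 -3  0  3  7 12 23 35 45 50 50 48 48 45 37 25 13  6  6  7
  6  6  6  5]
scene 0.054 [ 0  0  0  0  0 -2 -3  0  3 13 26 39 51 58 60 61 59 49 34 20  8  6  4  4
  5  5  4  3]
scene 0.058 [-5 -4 -2 -1  0 -1 -1  0  1  8 21 36 50 57 60 64 64 54 38 19  6  4  3  3
  5  6  6  5]
scene 0.062 [-2 -3 -4 -5 -4 -4 -3  0  3 10 23 37 49 54 55 59 62 55 39 21  8  6  6  4
  4  3  3  3]
```

The plate lies flat, square and centred sideways. But both cameras show its far edge about 4.5 mm too close to the ridge, judged against the bearer ends. I'll lift the edge again the same way, set the plate down farther out, then push it in exactly.

```bash
python3 h.py 0.9 139 56 65 8
python3 -m jog '[{"offset":[0,-0.003,0.095],"rotation":[0,0,0],"fingers":-0.13},{"offset":[0,-0.003,0.095],"rotation":[0,0,0],"fingers":-0.13},{"offset":[0,-0.003,0.095],"rotation":[0,0,0],"fingers":-0.13}]' >/dev/null; python3 h.py 0.9 139 56 65 6 0.9 126.5 118 65 12
```

```text
t32.08 s1.1 u242.4 z100.1 mm rot(deg)[65.  -0.1  0.1] F[ 0.2  0.  -0.8] M[-0.9 -0.1 -0. ] grip0.436 q [ 0.63  1.05 -0.04  1.05 -0.71  1.92 -0.71]
8 rows offset [-0.    -0.003  0.094] rotation [-0.      0.     -0.0001] |mm| 14.0
t32.45 s1.1 u202.0 z83.1 mm rot(deg)[65.1 -0.1  0. ] F[-1.1 -0.5  0.2] M[-1.  -0.2 -0. ] grip0.435 q [ 0.6   1.01 -0.05  1.17 -0.72  1.84 -0.68]
6 rows offset [-0.    -0.002  0.076] rotation [-0.0001  0.0001 -0.0001] |mm| 11.4
12 rows offset [ 0.    -0.034 -0.008] rotation [0. 0. 0.] |mm| 5.3
```

```bash
python3 -m jog '[{"offset":[0,-0.002,0.076],"rotation":[0,0,0],"fingers":-0.13},{"offset":[0,-0.002,0.076],"rotation":[0,0,0],"fingers":-0.13},{"offset":[0,-0.002,0.076],"rotation":[0,0,0],"fingers":-0.13},{"offset":[0,-0.002,0.076],"rotation":[0,0,0],"fingers":-0.13},{"offset":[0,-0.002,0.076],"rotation":[0,0,0],"fingers":-0.13},{"offset":[0,-0.002,0.076],"rotation":[0,0,0],"fingers":-0.13},{"offset":[0,0,0],"rotation":[0,0,0],"fingers":-0.13}]' >/dev/null; python3 h.py
python3 -m jog '[{"offset":[0,-0.034,-0.008],"rotation":[0,0,0],"fingers":-0.13},{"offset":[0,-0.034,-0.008],"rotation":[0,0,0],"fingers":-0.13},{"offset":[0,-0.034,-0.008],"rotation":[0,0,0],"fingers":-0.13},{"offset":[0,-0.034,-0.008],"rotation":[0,0,0],"fingers":-0.13},{"offset":[0,-0.034,-0.008],"rotation":[0,0,0],"fingers":-0.13},{"offset":[0,-0.034,-0.008],"rotation":[0,0,0],"fingers":-0.13}]' >/dev/null; python3 h.py
python3 -m jog '[{"offset":[0,-0.034,-0.008],"rotation":[0,0,0],"fingers":-0.13},{"offset":[0,-0.034,-0.008],"rotation":[0,0,0],"fingers":-0.13},{"offset":[0,-0.034,-0.008],"rotation":[0,0,0],"fingers":-0.13},{"offset":[0,-0.034,-0.008],"rotation":[0,0,0],"fingers":-0.13},{"offset":[0,-0.034,-0.008],"rotation":[0,0,0],"fingers":-0.13},{"offset":[0,-0.034,-0.008],"rotation":[0,0,0],"fingers":-0.13},{"offset":[0,0,0],"rotation":[0,0,0],"fingers":-0.13}]' >/dev/null; python3 h.py
```

```text
t33.33 s1.0 u139.3 z56.0 mm rot(deg)[65.1 -0.1  0. ] F[-0.6  0.6 -0.2] M[-0.9 -0.2 -0. ] grip0.433 q [ 0.56  0.96 -0.07  1.33 -0.73  1.71 -0.65]
t34.08 s1.0 u133.9 z87.3 mm rot(deg)[65.  -0.1  0.1] F[ 1.4 -4.4 -2.2] M[-1.5 -0.3  0. ] grip0.433 q [ 0.56  0.91 -0.08  1.35 -0.74  1.73 -0.68]
t34.95 s1.3 u127.1 z118.0 mm rot(deg)[65.  -0.1  0. ] F[-0.3 -0.2 -4. ] M[-1.6 -0.4 -0.1] grip0.434 q [ 0.55  0.86 -0.08  1.36 -0.75  1.75 -0.71]
```

```bash
python3 -m jog '[{"offset":[0,0.02,0],"rotation":[0,0,0],"fingers":-0.3},{"offset":[0,0.02,0],"rotation":[0,0,0],"fingers":-0.5},{"offset":[0,0.02,0],"rotation":[0,0,0],"fingers":-0.7},{"offset":[0,0.01,0],"rotation":[0,0,0],"fingers":-1},{"offset":[0,0,0],"rotation":[0,0,0],"fingers":-1},{"offset":[0,0,0],"rotation":[0,0,0],"fingers":-1}]' 90 >/dev/null;python3 h.py
python3 -m jog '[{"offset":[0,-0.005,-0.02],"rotation":[0,0,0],"fingers":-1},{"offset":[0,-0.005,-0.03],"rotation":[0,0,0],"fingers":-1},{"offset":[0,0,-0.03],"rotation":[0,0,0],"fingers":-1}]' >/dev/null;python3 h.py
```

```text
t35.70 s1.1 u132.9 z107.7 mm rot(deg)[64.9 -0.1  0.1] F[ 0.7 -5.  -3.1] M[-2.3 -0.6  0. ] grip0.133 q [ 0.56  0.88 -0.08  1.35 -0.74  1.75 -0.7 ]
t36.08 s1.2 u142.3 z114.7 mm rot(deg)[65.  -0.1  0. ] F[-0.3 -1.2 -5.9] M[-2.2 -0.4  0. ] grip0.141 q [ 0.56  0.88 -0.08  1.33 -0.74  1.77 -0.7 ]
```

```bash
python3 h.py 0.5 154 86 78 6
python3 -m jog '[{"offset":[0,0.028,0.004],"rotation":[0.019,0,0],"fingers":-1},{"offset":[0,0,0],"rotation":[0,0,0],"fingers":-1}]'>/dev/null; python3 h.py 0.5 154 86 78 5
```

```text
t36.08 s1.2 u142.3 z114.7 mm rot(deg)[65.  -0.1  0. ] F[-0.3 -1.2 -5.9] M[-2.2 -0.4  0. ] grip0.141 q [ 0.56  0.88 -0.08  1.33 -0.74  1.77 -0.7 ]
6 rows offset [-0.001  0.024 -0.002] rotation [ 0.0189  0.0001 -0.0001] |mm| 3.7
t36.33 s0.4 u144.3 z107.5 mm rot(deg)[67.3 -0.2  0.2] F[-0.4 -0.6 -6.3] M[-2.3 -0.4  0. ] grip0.137 q [ 0.57  0.92 -0.08  1.31 -0.76  1.79 -0.7 ]
5 rows offset [ 0.     0.021 -0.003] rotation [ 0.0186  0.     -0.0004] |mm| 3.3
```

```bash
python3 -m jog '[{"offset":[0,0.021,-0.003],"rotation":[0.0186,0,-0.0004],"fingers":-1},{"offset":[0,0.021,-0.003],"rotation":[0.0186,0,-0.0004],"fingers":-1},{"offset":[0,0.021,-0.003],"rotation":[0.0186,0,-0.0004],"fingers":-1},{"offset":[0,0.021,-0.003],"rotation":[0.0186,0,-0.0004],"fingers":-1},{"offset":[0,0.021,-0.003],"rotation":[0.0186,0,-0.0004],"fingers":-1},{"offset":[0,0,0],"rotation":[0,0,0],"fingers":-1}]'>/dev/null; python3 h.py 0.5 154 83 78 2
```

```text
t37.08 s0.7 u153.5 z86.6 mm rot(deg)[78.  -0.  -0.1] F[ 0.2  0.7 -5.7] M[-2.4 -0.5 -0. ] grip0.130 q [ 0.62  1.07 -0.11  1.22 -0.81  1.9  -0.68]
2 rows offset [-0.001  0.012  0.001] rotation [0.0001 0.0002 0.0002] |mm| 1.8
```

```bash
python3 -m jog '[{"offset":[0,0.012,0],"rotation":[0,0,0],"fingers":-1},{"offset":[0,0.012,0],"rotation":[0,0,0],"fingers":-1},{"offset":[0,0.008,0],"rotation":[0,0,0],"fingers":-1},{"offset":[0,0,0],"rotation":[0,0,0],"fingers":-1}]'>/dev/null; python3 h.py
```

```text
t37.58 s1.3 u154.5 z83.4 mm rot(deg)[77.8  0.1 -0.2] F[ 0.6 -0.2 -5. ] M[-2.3 -0.4 -0. ] grip0.138 q [ 0.62  1.07 -0.11  1.21 -0.81  1.9  -0.68]
```

```bash
python3 -m jog '[{"offset":[0,0.01,0],"rotation":[0,0,0],"fingers":-1},{"offset":[0,0,0],"rotation":[0,0,0],"fingers":-0.68},{"offset":[0,-0.01,0],"rotation":[0,0,0],"fingers":-0.58},{"offset":[0,-0.014,0],"rotation":[0,0,0],"fingers":-0.48},{"offset":[0,-0.014,0],"rotation":[0,0,0],"fingers":-0.38},{"offset":[0,-0.014,0],"rotation":[0,0,0],"fingers":-0.3},{"offset":[0,0,0],"rotation":[0,0,0],"fingers":-0.3}]'>/dev/null; python3 h.py
python3 -m jog '[{"offset":[0,0.02,0],"rotation":[0,0,0],"fingers":-0.3},{"offset":[0,0.02,0],"rotation":[0,0,0],"fingers":-0.3},{"offset":[0,0.02,0],"rotation":[0,0,0],"fingers":-0.3},{"offset":[0,0.02,0],"rotation":[0,0,0],"fingers":-0.3},{"offset":[0,0.02,0],"rotation":[0,0,0],"fingers":-0.3},{"offset":[0,0.02,0],"rotation":[0,0,0],"fingers":-0.3}]'>/dev/null; python3 h.py
```

```text
t38.45 s1.2 u153.2 z89.5 mm rot(deg)[77.8  0.1 -0.1] F[-1.   0.7 -3.6] M[-1.6 -0.3 -0.1] grip0.353 q [ 0.62  1.06 -0.12  1.22 -0.81  1.9  -0.68]
t39.20 s1.2 u157.0 z71.5 mm rot(deg)[77.9  0.1 -0.1] F[ 0.2  1.3 -2.2] M[-1.4 -0.3  0. ] grip0.347 q [ 0.62  1.1  -0.11  1.2  -0.81  1.9  -0.67]
```

```bash
python3 -m jog '[{"offset":[0,0.015,0],"rotation":[0,0,0],"fingers":-0.3},{"offset":[0,0.015,0],"rotation":[0,0,0],"fingers":-0.3},{"offset":[0,0.015,0],"rotation":[0,0,0],"fingers":-0.3},{"offset":[0,0.015,0],"rotation":[0,0,0],"fingers":-0.3},{"offset":[0,0.015,0],"rotation":[0,0,0],"fingers":-0.3},{"offset":[0,0,0],"rotation":[0,0,0],"fingers":-0.3}]'>/dev/null; python3 h.py
python3 -m jog '[{"offset":[0,0,-0.06],"rotation":[0,0,0],"fingers":-0.3},{"offset":[0,0,-0.1],"rotation":[0,0,0],"fingers":-0.3},{"offset":[0,0,-0.1],"rotation":[0,0,0],"fingers":-0.3},{"offset":[0,0,-0.1],"rotation":[0,0,0],"fingers":-0.3},{"offset":[0,0,-0.1],"rotation":[0,0,0],"fingers":-0.3},{"offset":[0,0,-0.1],"rotation":[0,0,0],"fingers":-0.3},{"offset":[0,0,0],"rotation":[0,0,0],"fingers":-1}]'>/dev/null
cat > snap.py <<'E'
import sys,cv2
from workcell import manip
for c in('top','scene'): cv2.imwrite(f'pics/{c}{sys.argv[1]}.png',manip.camera(c)[:,:,::-1])
E
python3 snap.py 9;python3 h.py; python3 meas.py 9 | grep -v near; python3 m2.py 9 | grep -v 0.054
```

```text
t39.95 s1.3 u159.5 z60.9 mm rot(deg)[77.9  0.1 -0.1] F[ 0.  -0.5  0.3] M[-1.  -0.2  0.1] grip0.350 q [ 0.62  1.12 -0.11  1.19 -0.8   1.9  -0.66]
t40.92 s1.3 u241.3 z78.4 mm rot(deg)[77.9  0.1 -0.1] F[0.5 0.9 0.7] M[-1.  -0.2 -0. ] grip0.002 q [ 0.69  1.21 -0.14  0.94 -0.77  2.03 -0.75]
top far 8.0(10) 7.5(10) 8.5(8) 7.5(9) 6.5(9) 8.0(8) 7.0(8) 8.0(7) 7.0(7)
top s+ 0.0(8) -0.5(9) -1.0(7) 1.0(7) 1.0(7) 0.5(8) 0.0(8) -0.5(8) 1.5(7)
top s- -2.0(7) -1.5(12) -1.0(8) -1.0(8) -0.5(7) 0.0(9) -2.0(11) -1.5(11) -1.5(11)
scene far 12.0(9) 12.0(7) 10.0(6) 10.5(5) 10.5(9) 10.5(9) 11.0(8) 11.0(7) 11.0(7)
scene s+ -7.5(-3) 9.5(3) 8.5(4) 7.5(4) 8.5(3) 8.0(3) 9.5(4) 8.0(4) 10.0(4)
scene s- -4.0(3) -6.0(5) -4.5(4) -4.0(5) 12.0(-5) -5.0(5) -4.0(6) -6.5(8) -5.0(8)
top -0.062 [ 0 -1 -2 -2 -1  0  0  0 -1 -1 -1  0  1  0 -1  0  0  0  0  0  0  1  4  6
  6  6  6  6]
top -0.058 [ 0  0  0  0 -1 -2 -3 -1  0  1  1  0 -2 -4 -4 -2 -1  0  0  0  1  3  4  5
  6  8  9  8]
  8  9  6  5]
  5  5  5  7]
top 0.058 [-1  0  1  0 -3 -3  0  0  0  0 -1 -2 -3 -3 -3 -2 -1  0  0  1  2  4  5  5
  5  5  6  6]
top 0.062 [ 0 -1 -3 -4 -4 -3 -2 -1 -1 -1  0  0  0 -2 -3 -4 -3 -2  0  1  2  2  2  3
  5  7  8  8]
scene -0.062 [-1 -2 -3 -3 -2 -1 -1 -1 -3 -4 -3 -1  0 -1 -2 -3 -3 -3 -3 -3 -2 -2 -2 -1
  0  1  3  4]
scene -0.058 [-1 -2 -1  0  0  0  0  0  2  2  1  0 -2 -2  0  0  0  0  0  0  0  0 -1 -1
  0  0  2  4]
  2  3  3  4]
  2  3  3  3]
scene 0.058 [-1 -3 -4 -4 -4 -4 -3 -2 -1 -1  0  0  0  0 -1 -3 -4 -4 -2  0 -1 -3 -3 -1
  0  2  3  4]
scene 0.062 [-1 -3 -4 -3 -3 -2 -2 -1 -1 -1 -1 -2 -2 -1  0  0 -2 -3 -4 -4 -4 -3 -1  0
  1  3  4  4]
```

```bash
python3 -m jog '[{"offset":[0,0.02,0],"rotation":[0,0,0],"fingers":-1},{"offset":[0,0.02,0],"rotation":[0,0,0],"fingers":-1},{"offset":[0,0.0,0],"rotation":[0,0,0],"fingers":-1}]'>/dev/null; python3 h.py 0.5 198 61 78 5 0.5 182 61 78 6
```

```text
t41.30 s1.2 u242.3 z72.2 mm rot(deg)[77.9  0.  -0.1] F[-0.7  0.   0.3] M[-1.  -0.2  0. ] grip0.001 q [ 0.69  1.22 -0.13  0.93 -0.77  2.03 -0.75]
5 rows offset [-0.001  0.002  0.061] rotation [0.0002 0.0001 0.0002] |mm| 9.1
6 rows offset [ 0.    -0.004  0.017] rotation [0. 0. 0.] |mm| 2.7
```

```bash
python3 -m jog '[{"offset":[-0.001,0.002,0.061],"rotation":[0,0,0],"fingers":-1},{"offset":[-0.001,0.002,0.061],"rotation":[0,0,0],"fingers":-1},{"offset":[-0.001,0.002,0.061],"rotation":[0,0,0],"fingers":-1},{"offset":[-0.001,0.002,0.061],"rotation":[0,0,0],"fingers":-1},{"offset":[-0.001,0.002,0.061],"rotation":[0,0,0],"fingers":-1}]'>/dev/null; python3 h.py
python3 -m jog '[{"offset":[0,-0.004,0.017],"rotation":[0,0,0],"fingers":-1},{"offset":[0,-0.004,0.017],"rotation":[0,0,0],"fingers":-1},{"offset":[0,-0.004,0.017],"rotation":[0,0,0],"fingers":-1},{"offset":[0,-0.004,0.017],"rotation":[0,0,0],"fingers":-1},{"offset":[0,-0.004,0.017],"rotation":[0,0,0],"fingers":-1},{"offset":[0,-0.004,0.017],"rotation":[0,0,0],"fingers":-1},{"offset":[0,0,0],"rotation":[0,0,0],"fingers":-1}]'>/dev/null
python3 snap.py 10;python3 h.py; python3 meas.py 10 | grep -v near; python3 m2.py 10 | grep -v 0.054
```

```text
t41.92 s0.5 u197.6 z61.4 mm rot(deg)[77.9  0.1 -0.1] F[-0.4 -0.2 -0.1] M[-1.  -0.2 -0. ] grip-0.000 q [ 0.67  1.17 -0.15  1.08 -0.76  1.95 -0.7 ]
t42.90 s0.6 u182.3 z62.0 mm rot(deg)[77.9  0.1 -0.2] F[-0.  -0.8 -0.1] M[-1.1 -0.2  0.1] grip-0.002 q [ 0.66  1.15 -0.15  1.12 -0.77  1.92 -0.69]
top far -5.0(7) -5.5(9) -4.5(10) -5.5(7) 2.0(-17) -5.0(9) -6.0(8) -5.0(8) -4.0(7)
top s+ 0.0(8) -0.5(7) 1.5(7) 1.0(7) 1.0(7) 0.5(8) 0.0(8) 2.0(8) 1.5(7)
top s- -2.0(8) -3.5(13) -1.0(7) -1.0(8) -0.5(8) -2.0(11) -2.0(11) -1.5(11) -1.5(10)
scene far -1.0(10) -1.0(6) 4.5(5) 2.0(6) 5.0(-17) -2.5(5) -2.0(7) -1.5(6) -1.5(8)
scene s+ 7.5(3) 9.5(3) 8.5(3) 9.5(4) 8.5(4) 10.5(3) 9.5(4) 11.0(4) 10.0(4)
scene s- -4.0(5) -6.0(5) -4.5(4) -4.0(5) 12.0(-6) -5.0(6) -4.0(8) -6.5(8) -5.0(7)
top -0.062 [ 1  0  0  0  0  1  5 10 21 32 43 47 46 43 35 26 17 11 10  7  7  6  6  5
  6  7  7  6]
top -0.058 [ 0  0  0 -3 -3 -1  5 13 23 35 43 51 54 50 42 29 20 12  7  5  7 10 10  8
  6  5  6  7]
  7  7  7  8]
  6  7  7  6]
top 0.058 [ 1  0  0 -1  0  1  3 14 26 41 55 62 62 53 38 27 16 10  7  7  8  8  8  7
  5  4  4  5]
top 0.062 [-3 -3 -2  0  0  0  6 13 26 39 52 61 61 53 41 27 18 11  8  6  6  6  6  6
  8 10 10  9]
scene -0.062 [-3 -3 -3 -3 -2 -1 -1  0 -1  0  4 10 19 29 37 42 43 39 31 22 13  7  7  6
  5  5  4  5]
scene -0.058 [-3 -2  0  1  1  0 -2 -2  0  4  9 13 21 31 42 48 48 43 33 21 10  4  4  4
  4  4  4  4]
  4  5  6  6]
  4  4  5  6]
scene 0.058 [-3 -3 -3 -3 -2 -2 -2 -1 -1  1  5 11 23 36 46 55 58 51 37 20  8  6  5  3
  3  4  5  6]
scene 0.062 [ 0  0  0 -2 -3 -1  0  0 -1  0  4 12 24 36 47 58 63 57 41 21  8  6  5  3
  4  4  5  5]
```

The push overshot: the plate now sits about 3 mm towards the ridge. I'll nudge it back out with the lower finger, using a small lift, a drag outward and a lower. The last lowering showed that such a drag carries the plate.

```bash
python3 -m jog '[{"offset":[0,0,-0.08],"rotation":[0,0,0],"fingers":-1},{"offset":[0,-0.01,-0.1],"rotation":[0,0,0],"fingers":-0.7},{"offset":[0,-0.01,-0.1],"rotation":[0,0,0],"fingers":-0.3},{"offset":[0,0,0],"rotation":[0,0,0],"fingers":-0.3},{"offset":[0,0,0],"rotation":[0,0,0],"fingers":-0.3},{"offset":[0,0,0],"rotation":[0,0,0],"fingers":-0.3}]'>/dev/null; python3 h.py 0.5 146 58 78 8
```

```text
t43.65 s0.6 u222.4 z73.5 mm rot(deg)[77.9  0.  -0.2] F[-0.1  0.2 -0.2] M[-1.  -0.2  0. ] grip0.350 q [ 0.69  1.19 -0.15  1.   -0.76  1.99 -0.73]
8 rows offset [ 0.    -0.001  0.065] rotation [0.0001 0.0001 0.0001] |mm| 9.7
```

```bash
python3 -m jog '[{"offset":[0,-0.001,0.065],"rotation":[0,0,0],"fingers":-0.3},{"offset":[0,-0.001,0.065],"rotation":[0,0,0],"fingers":-0.3},{"offset":[0,-0.001,0.065],"rotation":[0,0,0],"fingers":-0.3},{"offset":[0,-0.001,0.065],"rotation":[0,0,0],"fingers":-0.3},{"offset":[0,-0.001,0.065],"rotation":[0,0,0],"fingers":-0.3},{"offset":[0,-0.001,0.065],"rotation":[0,0,0],"fingers":-0.3},{"offset":[0,-0.001,0.065],"rotation":[0,0,0],"fingers":-0.3},{"offset":[0,-0.001,0.065],"rotation":[0,0,0],"fingers":-0.3}]'>/dev/null; python3 h.py
python3 -m jog '[{"offset":[0,-0.0185,-0.004],"rotation":[0,0,0],"fingers":-0.3},{"offset":[0,-0.0185,-0.004],"rotation":[0,0,0],"fingers":-0.3},{"offset":[0,-0.0185,-0.004],"rotation":[0,0,0],"fingers":-0.3},{"offset":[0,-0.0185,-0.004],"rotation":[0,0,0],"fingers":-0.3},{"offset":[0,-0.0185,-0.004],"rotation":[0,0,0],"fingers":-0.3},{"offset":[0,-0.0185,-0.004],"rotation":[0,0,0],"fingers":-0.3},{"offset":[0,0,0],"rotation":[0,0,0],"fingers":-0.3}]'>/dev/null
python3 snap.py 11;python3 h.py
```

```text
t44.65 s0.5 u145.8 z58.2 mm rot(deg)[77.9  0.1 -0.1] F[-0.3 -0.1 -0. ] M[-1.  -0.2  0. ] grip0.350 q [ 0.65  1.11 -0.18  1.22 -0.77  1.85 -0.68]
t45.62 s0.4 u146.6 z75.3 mm rot(deg)[77.8  0.1 -0.1] F[ 0.4  0.4 -3.5] M[-1.4 -0.3 -0. ] grip0.352 q [ 0.65  1.08 -0.18  1.23 -0.77  1.86 -0.69]
```

Lifted, carrying half the weight (−3.5 N). Next I drag it 3.5 mm outward and lower it.

```bash
python3 -m jog '[{"offset":[0,0.0025,-0.0115],"rotation":[0,0,0],"fingers":-0.3},{"offset":[0,0.0025,-0.0115],"rotation":[0,0,0],"fingers":-0.3},{"offset":[0,0,0],"rotation":[0,0,0],"fingers":-0.3},{"offset":[0,0.0185,0.004],"rotation":[0,0,0],"fingers":-0.3},{"offset":[0,0.0185,0.004],"rotation":[0,0,0],"fingers":-0.3},{"offset":[0,0.0185,0.004],"rotation":[0,0,0],"fingers":-0.3}]'>/dev/null; python3 h.py
python3 -m jog '[{"offset":[0,0.015,0.003],"rotation":[0,0,0],"fingers":-0.3},{"offset":[0,0.015,0.003],"rotation":[0,0,0],"fingers":-0.3},{"offset":[0,0.015,0.003],"rotation":[0,0,0],"fingers":-0.3},{"offset":[0,0.015,0.003],"rotation":[0,0,0],"fingers":-0.3},{"offset":[0,0,0],"rotation":[0,0,0],"fingers":-0.3}]'>/dev/null; python3 h.py
python3 -m jog '[{"offset":[0,0,-0.06],"rotation":[0,0,0],"fingers":-0.3},{"offset":[0,0,-0.1],"rotation":[0,0,0],"fingers":-0.3},{"offset":[0,0,-0.1],"rotation":[0,0,0],"fingers":-0.3},{"offset":[0,0,-0.1],"rotation":[0,0,0],"fingers":-0.3},{"offset":[0,0,-0.1],"rotation":[0,0,0],"fingers":-0.3},{"offset":[0,0,-0.1],"rotation":[0,0,0],"fingers":-0.3}]'>/dev/null
python3 snap.py 12;python3 h.py; python3 meas.py 12 | grep -v near; python3 m2.py 12 | grep -v 0.054
```

```text
t46.38 s0.4 u150.2 z66.5 mm rot(deg)[77.8  0.1 -0.1] F[ 0.7 -2.  -3.5] M[-1.7 -0.3 -0. ] grip0.350 q [ 0.65  1.1  -0.17  1.21 -0.77  1.86 -0.69]
t47.00 s0.4 u150.0 z57.6 mm rot(deg)[77.9  0.  -0.1] F[-0.1  0.4 -0.1] M[-1.  -0.2 -0. ] grip0.349 q [ 0.65  1.11 -0.17  1.21 -0.76  1.86 -0.68]
t47.85 s0.2 u234.3 z75.5 mm rot(deg)[77.8  0.2 -0.1] F[-0.1 -0.1 -0.5] M[-1.  -0.2  0. ] grip0.348 q [ 0.7   1.2  -0.16  0.97 -0.75  2.01 -0.75]
top far -5.0(6) -5.5(8) -4.5(8) -5.5(7) -6.5(8) -5.5(8) -6.0(8) 8.0(8) 9.5(8)
top s+ 0.0(8) -0.5(7) 1.5(7) 1.0(7) 1.0(7) 0.5(8) 0.0(8) -0.5(8) 1.5(8)
top s- -2.0(8) -3.5(14) -1.0(8) -3.0(7) -2.5(8) -2.0(9) -2.0(11) -1.5(11) -1.5(10)
scene far -1.0(9) -1.0(7) 4.5(5) 2.0(6) -3.0(7) -2.5(8) -2.0(7) -1.5(6) -1.5(9)
scene s+ 7.5(2) 9.5(3) 8.5(4) 9.5(4) 8.5(4) 8.5(3) 9.5(5) 11.0(4) 10.0(4)
scene s- -4.0(5) -6.0(5) -5.5(5) -4.0(5) 12.0(-6) -5.0(5) -4.0(6) -6.0(8) -5.0(8)
top -0.062 [ 0  0 -1 -1 -1  1  8 17 29 38 46 49 48 44 35 26 18 12  9  7  7  8  8  8
  7  7  7  7]
top -0.058 [ 1  0  0 -1  0  2 10 20 31 41 46 51 52 47 39 28 20 13  9  8  7  8  7  7
  7  7  6  7]
  6  7  7  7]
 10 11 11 10]
top 0.058 [ 2  0 -1 -2 -1  3  9 20 31 45 58 65 62 51 36 25 14  9  7  7  7  6  5  6
  7  9 10 10]
top 0.062 [-1 -1 -2 -1  0  2 11 22 36 45 55 61 60 53 42 28 18  9  7  5  5  6  7  7
  8  9 10 11]
scene -0.062 [-1 -2  0  1  1  0 -2 -1  1  6 12 17 24 32 38 42 43 41 33 25 15  9  7  6
  3  2  3  4]
scene -0.058 [-2 -2 -1  1  2  1  0  0  0  2 10 18 28 37 43 47 47 43 33 22 11  5  4  4
  4  5  5  4]
  5  6  6  6]
  3  3  2  2]
scene 0.058 [-1 -2 -2 -2 -1  0  0  1  0  1 10 21 34 43 50 57 59 51 36 18  7  6  5  3
  2  3  6  8]
scene 0.062 [ 0  1  1 -2 -5 -4 -2  0  0  3 11 20 31 41 47 55 60 54 40 21  9  5  4  2
  3  4  4  4]
```

The drag didn't carry it. I'll regrip at 12°, set it farther out, then push to TCP u = 185.3; the last push calibrates the tip, since u = 182.3 left the edge at about 157.

```bash
python3 h.py 0.4 146 58 78 7 0.4 143 90 78 7
python3 -m jog '[{"offset":[0,0,0.085],"rotation":[0,0,0],"fingers":-0.3},{"offset":[0,0,0.085],"rotation":[0,0,0],"fingers":-0.3},{"offset":[0,0,0.085],"rotation":[0,0,0],"fingers":-0.3},{"offset":[0,0,0.085],"rotation":[0,0,0],"fingers":-0.3},{"offset":[0,0,0.085],"rotation":[0,0,0],"fingers":-0.3},{"offset":[0,0,0.085],"rotation":[0,0,0],"fingers":-0.3},{"offset":[0,0,0.085],"rotation":[0,0,0],"fingers":-0.3}]'>/dev/null; python3 h.py 0.4 143 90 78 7
```

```text
t47.85 s0.2 u234.3 z75.5 mm rot(deg)[77.8  0.2 -0.1] F[-0.1 -0.1 -0.5] M[-1.  -0.2  0. ] grip0.348 q [ 0.7   1.2  -0.16  0.97 -0.75  2.01 -0.75]
7 rows offset [ 0.    -0.002  0.086] rotation [ 0.0003 -0.0001  0.0002] |mm| 12.9
7 rows offset [ 0.    -0.03  -0.004] rotation [0. 0. 0.] |mm| 4.6
t48.73 s0.5 u144.2 z56.4 mm rot(deg)[77.9  0.1 -0.1] F[0.4 0.4 0.5] M[-1.  -0.2  0. ] grip0.350 q [ 0.66  1.11 -0.19  1.22 -0.76  1.84 -0.68]
7 rows offset [ 0.    -0.032 -0.006] rotation [0.0002 0.     0.0002] |mm| 4.8
```

```bash
python3 -m jog '[{"offset":[0,-0.032,-0.006],"rotation":[0,0,0],"fingers":-0.3},{"offset":[0,-0.032,-0.006],"rotation":[0,0,0],"fingers":-0.3},{"offset":[0,-0.032,-0.006],"rotation":[0,0,0],"fingers":-0.3},{"offset":[0,-0.032,-0.006],"rotation":[0,0,0],"fingers":-0.3},{"offset":[0,-0.032,-0.006],"rotation":[0,0,0],"fingers":-0.3},{"offset":[0,-0.032,-0.006],"rotation":[0,0,0],"fingers":-0.3},{"offset":[0,-0.032,-0.006],"rotation":[0,0,0],"fingers":-0.3}]'>/dev/null; python3 h.py
python3 -m jog '[{"offset":[0,0.014,0],"rotation":[0,0,0],"fingers":-0.4},{"offset":[0,0.014,0],"rotation":[0,0,0],"fingers":-0.5},{"offset":[0,0.014,0],"rotation":[0,0,0],"fingers":-0.7},{"offset":[0,0.014,0],"rotation":[0,0,0],"fingers":-1},{"offset":[0,0,0],"rotation":[0,0,0],"fingers":-1},{"offset":[0,0,0],"rotation":[0,0,0],"fingers":-1}]'>/dev/null; python3 h.py
```

```text
t49.60 s0.4 u144.1 z91.0 mm rot(deg)[77.8  0.1 -0.1] F[-0.3  0.6 -2.1] M[-1.7 -0.3 -0. ] grip0.349 q [ 0.66  1.05 -0.2   1.24 -0.77  1.86 -0.71]
t50.35 s0.4 u145.9 z82.8 mm rot(deg)[77.9  0.1 -0.2] F[-0.4 -4.   0.6] M[-0.7 -0.   0.2] grip0.135 q [ 0.66  1.07 -0.2   1.23 -0.76  1.86 -0.7 ]
```

```bash
python3 -m jog '[{"offset":[0,-0.013,-0.003],"rotation":[0,0,0],"fingers":-1},{"offset":[0,0.005,-0.023],"rotation":[0,0,0],"fingers":-1},{"offset":[0,0.005,-0.023],"rotation":[0,0,0],"fingers":-1},{"offset":[0,0.014,0.003],"rotation":[0,0,0],"fingers":-1},{"offset":[0,0,0],"rotation":[0,0,0],"fingers":-1}]'>/dev/null; python3 h.py
python3 -m jog '[{"offset":[0,0,0],"rotation":[0,0,0],"fingers":-0.68},{"offset":[0,-0.01,0],"rotation":[0,0,0],"fingers":-0.58},{"offset":[0,-0.014,0],"rotation":[0,0,0],"fingers":-0.48},{"offset":[0,-0.014,0],"rotation":[0,0,0],"fingers":-0.38},{"offset":[0,-0.014,0],"rotation":[0,0,0],"fingers":-0.3},{"offset":[0,0,0],"rotation":[0,0,0],"fingers":-0.3}]'>/dev/null; python3 h.py
python3 -m jog '[{"offset":[0,0.025,0],"rotation":[0,0,0],"fingers":-0.3},{"offset":[0,0.025,0],"rotation":[0,0,0],"fingers":-0.3},{"offset":[0,0.025,0],"rotation":[0,0,0],"fingers":-0.3},{"offset":[0,0.025,0],"rotation":[0,0,0],"fingers":-0.3},{"offset":[0,0.02,0],"rotation":[0,0,0],"fingers":-0.3}]'>/dev/null; python3 h.py
```

```text
t50.98 s0.5 u153.3 z82.8 mm rot(deg)[77.9  0.1 -0.1] F[ 0.8 -2.7  0.4] M[-0.8 -0.   0.1] grip0.134 q [ 0.66  1.08 -0.19  1.21 -0.76  1.87 -0.71]
t51.73 s0.5 u151.1 z90.1 mm rot(deg)[77.9  0.1 -0.2] F[-1.1  1.6 -3.8] M[-1.5 -0.4 -0. ] grip0.349 q [ 0.66  1.06 -0.2   1.22 -0.77  1.88 -0.71]
t52.35 s0.4 u155.2 z72.1 mm rot(deg)[77.9  0.1 -0.1] F[-0.8  1.1 -2.7] M[-1.5 -0.3  0. ] grip0.349 q [ 0.66  1.1  -0.19  1.2  -0.76  1.87 -0.7 ]
```

```bash
python3 -m jog '[{"offset":[0,0.016,0],"rotation":[0,0,0],"fingers":-0.3},{"offset":[0,0.016,0],"rotation":[0,0,0],"fingers":-0.3},{"offset":[0,0.016,0],"rotation":[0,0,0],"fingers":-0.3},{"offset":[0,0.016,0],"rotation":[0,0,0],"fingers":-0.3},{"offset":[0,0.016,0],"rotation":[0,0,0],"fingers":-0.3},{"offset":[0,0,0],"rotation":[0,0,0],"fingers":-0.3}]'>/dev/null; python3 h.py
python3 -m jog '[{"offset":[0,0,-0.07],"rotation":[0,0,0],"fingers":-0.3},{"offset":[0,0,-0.1],"rotation":[0,0,0],"fingers":-0.3},{"offset":[0,0,-0.1],"rotation":[0,0,0],"fingers":-0.3},{"offset":[0,0,-0.1],"rotation":[0,0,0],"fingers":-0.3},{"offset":[0,0,-0.05],"rotation":[0,0,0],"fingers":-1},{"offset":[0,0,0],"rotation":[0,0,0],"fingers":-1},{"offset":[0,0,0],"rotation":[0,0,0],"fingers":-1},{"offset":[0,0,0],"rotation":[0,0,0],"fingers":-1}]'>/dev/null
python3 snap.py 13;python3 h.py 0.3 198 62 78 3; python3 meas.py 13 | grep far
```

```text
t53.10 s0.5 u157.8 z60.7 mm rot(deg)[77.9  0.1 -0.1] F[-0.9 -0.2  0.3] M[-1.  -0.3  0. ] grip0.353 q [ 0.66  1.12 -0.19  1.19 -0.75  1.87 -0.69]
t54.20 s0.6 u218.9 z73.9 mm rot(deg)[77.9  0.  -0.2] F[ 0.1 -0.  -0.5] M[-1.  -0.2  0. ] grip-0.000 q [ 0.7   1.18 -0.17  1.02 -0.75  1.98 -0.74]
3 rows offset [-0.     0.016  0.051] rotation [0.0004 0.0002 0.0004] |mm| 8.0
top far 1.5(11) 1.0(11) 0.0(8) 1.0(8) 2.0(7) 1.5(9) 0.5(7) -0.5(7) 0.5(7)
scene far 4.0(10) 7.0(9) 4.5(7) 5.0(7) 5.0(7) 5.5(9) 5.5(7) 6.0(6) 6.5(6)
```

```bash
python3 -m jog '[{"offset":[0,0.016,0.051],"rotation":[0,0,0],"fingers":-1},{"offset":[0,0.016,0.051],"rotation":[0,0,0],"fingers":-1},{"offset":[0,0.016,0.051],"rotation":[0,0,0],"fingers":-1},{"offset":[0,0,0],"rotation":[0,0,0],"fingers":-1}]'>/dev/null; python3 h.py 0.3 188 62 78 4 0.3 185.5 62 78 2
python3 -m jog '[{"offset":[0,-0.003,0.0145],"rotation":[0,0,0],"fingers":-1},{"offset":[0,-0.003,0.0145],"rotation":[0,0,0],"fingers":-1},{"offset":[0,-0.003,0.0145],"rotation":[0,0,0],"fingers":-1},{"offset":[0,-0.003,0.0145],"rotation":[0,0,0],"fingers":-1},{"offset":[0,0,0],"rotation":[0,0,0],"fingers":-1}]'>/dev/null; python3 h.py 0.3 185.5 62 78 2
```

```text
t54.70 s0.5 u197.4 z61.8 mm rot(deg)[77.9  0.  -0.2] F[ 0.2 -0.1 -0.1] M[-1.  -0.3 -0. ] grip-0.004 q [ 0.69  1.17 -0.18  1.07 -0.74  1.94 -0.72]
4 rows offset [-0.    -0.004  0.015] rotation [0.0002 0.0002 0.0003] |mm| 2.3
2 rows offset [ 0.    -0.002  0.008] rotation [0. 0. 0.] |mm| 1.3
t55.33 s0.5 u189.2 z62.0 mm rot(deg)[77.9  0.1 -0.1] F[-0.4 -0.7 -0.3] M[-1.  -0.2  0. ] grip0.001 q [ 0.68  1.16 -0.18  1.1  -0.74  1.92 -0.71]
2 rows offset [-0.001 -0.003  0.012] rotation [0.0006 0.0002 0.0006] |mm| 1.9
```

```bash
python3 -m jog '[{"offset":[0,-0.003,0.012],"rotation":[0,0,0],"fingers":-1},{"offset":[0,-0.003,0.012],"rotation":[0,0,0],"fingers":-1},{"offset":[0,0,0],"rotation":[0,0,0],"fingers":-1}]'>/dev/null;python3 h.py; python3 snap.py 14;python3 meas.py 14 | grep far;python3 m2.py 14 | grep 0.058
```

```text
t55.70 s0.4 u185.9 z62.0 mm rot(deg)[77.8  0.1 -0.1] F[ 0.2 -3.6 -0.3] M[-1.3 -0.2 -0. ] grip0.002 q [ 0.68  1.15 -0.18  1.11 -0.74  1.92 -0.71]
top far -0.5(10) -1.0(10) -0.5(10) -1.5(8) 6.5(-17) -0.5(9) -2.0(7) -1.0(7) -1.5(7)
scene far 4.0(10) 4.5(7) 4.5(7) 2.5(7) 10.5(-21) 3.0(4) 3.0(6) 3.0(7) 3.5(6)
top -0.058 [ 0  0 -1 -3 -2  1  3  2  0  1  5 13 21 25 23 18 14 11  8  7  5  5  6  7
top 0.058 [ 0  0  0  0  0  0  0  0  0  1  4  7 11 13 13 10  9  9  9  8  7  7  7  8
scene -0.058 [-2 -4 -5 -4 -4 -4 -4 -3 -3 -3 -2 -1  0  2  5 11 18 23 23 17 10  5  4  4
scene 0.058 [-2 -2 -2 -2 -1 -1 -1  0  1  2  0 -2 -2  0  5 13 21 23 18 10  5  4  3  3
```

```bash
python3 -m jog '[{"offset":[0,0,-0.1],"rotation":[0,0,0],"fingers":-1},{"offset":[0,0,-0.15],"rotation":[0,0,0],"fingers":-1},{"offset":[0,0,-0.15],"rotation":[0,0,0],"fingers":-1},{"offset":[0,-0.2,-0.04],"rotation":[0,0,0],"fingers":-1},{"offset":[0,-0.25,-0.04],"rotation":[-0.03,0,0],"fingers":-1},{"offset":[0,-0.25,-0.04],"rotation":[-0.03,0,0],"fingers":-1},{"offset":[0,0,0],"rotation":[0,0,0],"fingers":-1}]'>/dev/null;python3 h.py; python3 snap.py 15;python3 meas.py 15 | grep -v near;python3 m2.py 15 | grep 0.058
python3 - <<'E'
import cv2,numpy as np
a=cv2.imread('pics/scene15.png')[100:340,100:400];b=cv2.imread('pics/top15.png')[145:260,185:400]
a=cv2.resize(a,(375,300));b=cv2.resize(b,(560,300),interpolation=cv2.INTER_CUBIC)
c=np.zeros((600,560,3),np.uint8);c[:300,:375]=a;c[300:]=b;cv2.imwrite('pics/fin.png',c)
E
```

```text
t56.67 s1.7 u236.2 z190.7 mm rot(deg)[70.7  0.4 -0.4] F[ 0.5  0.5 -0.4] M[-1.  -0.2  0. ] grip0.003 q [ 0.72  0.99 -0.22  1.02 -0.71  2.01 -0.86]
top far -0.5(10) -1.0(10) 0.0(10) -1.0(9) -2.0(8) -0.5(9) -2.0(7) -1.0(7) -1.5(7)
top s+ 0.0(8) -0.5(7) 1.5(8) 1.0(7) 1.0(7) 0.5(8) 0.0(8) -0.5(8) 1.5(7)
top s- -2.0(8) -3.5(9) -1.0(7) -1.0(7) -0.5(9) -2.0(10) -2.0(11) -1.5(11) -1.5(10)
scene far 4.0(9) 4.5(7) 4.5(9) 2.5(8) 2.5(7) 3.0(9) 3.0(6) 3.0(7) 3.5(6)
scene s+ 9.5(3) 9.5(3) 8.5(4) 9.5(5) 8.5(4) 10.5(3) 9.5(4) 8.5(3) 10.0(4)
scene s- -4.0(5) -6.0(5) -5.5(5) -4.0(5) 12.0(-6) -5.0(7) -4.0(7) -3.0(7) -5.0(8)
top -0.058 [ 0  0  0  0  0  0  0  0  0  2  6 14 23 28 25 19 14 10  8  8  8  8  8  7
top 0.058 [-3 -1  0  1  0  0  0  0  1  3  6  9 13 16 15 12  9  7  6  5  6  7  8  7
scene -0.058 [-1  0  0  0  0  0  1  2  1  1  0 -1  0  1  6 12 20 24 23 16  8  5  6  6
scene 0.058 [-2 -3 -3 -3 -2 -1 -1 -1 -2 -3 -4 -4 -2  0  5 13 20 23 18 11  6  5  4  3
```

View pics/fin.png

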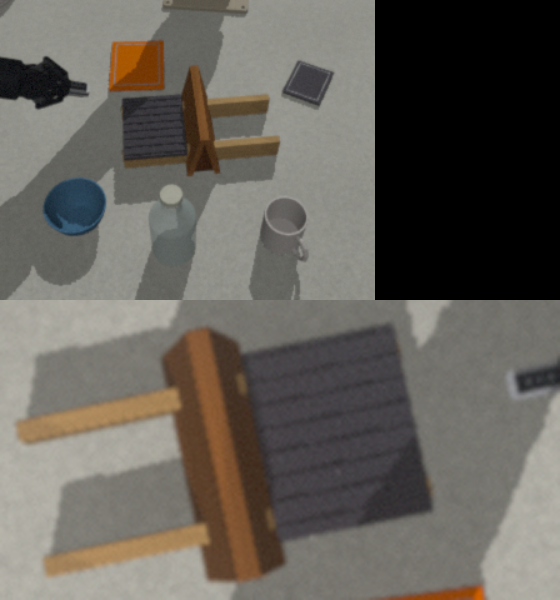

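```bash
python3 -c "
from workcell import manip
print(manip.hand_in(), manip.get_obs()['clock'])"
```

```text
the job is handed in; nothing more can be done
the job is handed in; nothing more can be done
```

The griddle plate now lies in bay_b, ribs up and flat on both bearers. I handed the job in at about 57 s; no verdict came back.

**What I did:** I tipped the plate up by its far edge and released it so it leaned on the ridge by itself. I then regripped it from above, carried it over the ridge, lowered it while gripped, and let its far edge down on the lower finger.

**Corrections in bay_b:** The plate first came down about 4.5 mm too close to the ridge. I lifted it at the edge and set it farther out, then pushed it in. The first push overshot by about 3 mm and a drag did not move it, so I repeated the regrip and push.

**Last checks:**
- **Distance from the ridge:** judged against the bearer ends, the top camera puts the plate 0.6 mm too close to the ridge and the scene camera 1 mm too far out.
- **Along the ridge:** the top camera shows it within about 1–2 mm of centre. The scene camera disagreed and suggested a few millimetres more, but shadows and visible side faces made that reading poor.
- **Squareness:** within about 1°.
- **Surroundings:** the bottle, bowl and mug were not touched, and the gripper was clear of everything. The forces I read stayed below about 7 N.

**Robot pose fault:** the reported TCP was about 40 mm ahead of the real grasp point along the tool axis. I found this in the images and corrected for it throughout.

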